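Nip a re-glued hardback in the desktop book press

TASK

The freshly re-glued hardback is lying only part of the way into the little book press. Push it straight in by the end that stands out until its far end is square against the back stop, then wind the handwheel clockwise until the platen bears firmly on the book and the wheel goes tight, and let go. Do not knock over the mug or the glue stick.

Things in the scene. Friction and masses are not known exactly. Their poses are not given: they have to be found in the camera images.
- press: Desktop book press, fixed: wooden bed 270 x 248 mm, its top at z = 24 mm, two steel pillars 16 mm thick at x = 0, y = -108 and 108 mm, dark steel crosshead 46 mm deep at z = 137 to 163 mm, handwheel on top. Origin on the desk under the screw's axis; x points from its open front to its back, y to its left, z up.
- back_stop (a point): Middle of the front face of the press's back stop, a steel angle 160 mm wide that stands 18 mm above the bed; 97 mm behind the screw's axis, 33 mm above the desk.
- book: Closed hardback, dark cloth, 210 mm long (x, head end at +x), 150 mm wide (y, spine at +y), 30 mm thick, 0.4 to 0.85 kg; origin at the centre of its underside. Lies on the bed under the raised platen, up to 0.08 rad askew, 26 to 52 mm short of home. Home: head end on the back stop, origin at press x = -8 mm; its near end then still stands out 13 mm from under the platen.
- platen: Wooden platen 190 mm deep (x -100 to 90 mm), 248 mm wide, 18 mm thick; origin on its underside, on the screw's axis, axes as the press. It only slides up and down. Fully raised, its underside is 98 mm above the desk; it meets the book (top at 54 mm) 44 mm lower.
- wheel (a joint): Turn of the dark steel handwheel (rim radius 58 mm, 15 mm thick) on the upright screw, rad; 0 = platen fully raised, grows clockwise seen from above; starts at 13 to 19.5. A turn clockwise lowers platen, screw and wheel by 10 mm; the platen meets the book near 27.6 rad, then the wheel goes tight. Turning takes about 0.25 N m (4 N at the handle), twice that when wound briskly; the screw stays where it is left.
- handle_grip (a point): Middle of the upright black handle on the wheel's rim: round, 21 mm thick, 60 mm tall, revolving freely on its pin, 58 mm from the screw's axis. The point is 34 mm above the handle's lower end, 37 mm above the rim, 186 mm above the platen's underside. At wheel angle w it stands at press x = -58 cos w, y = 58 sin w (mm); it goes round and down with the wheel.
- mug: Green mug, 96 mm tall, standing to the right of the press; origin under its middle. A bystander.
- glue_stick: Glue stick, 25 mm thick and 92 mm tall, standing upright to the right of the press; origin under its middle. A bystander.

How it is judged:
By the outcome, as a careful person would: the job done as asked, in the order asked, and still so for the second after the job is handed in, with the robot touching nothing.
It also fails if it takes over 69 s, if anything falls off the work surface, if the arm or the gripper's body presses on something with over 40 N, if the wrist force passes 120 N, or if a joint passes its speed limit or range.

ROBOT

A 6-joint arm with a two-finger parallel gripper is mounted at the origin on a cart in front of the work surface, level with it; the furniture and walls round the work are solid. World frame = base frame: x ahead of the robot, y to its left, z up, the work surface at z = 0. Lengths are in m, angles in rad, forces in N, time in s.
With the tool pointing down it reaches from about 0.425 to 0.95 m from the base axis. Payload 3.5 kg.
Tool frame: the origin (TCP) lies midway between the tips of the shut fingers; the grasp point (between the pads) lies grasp_offset behind it (grasp_offset is the distance from the TCP to the grasp point, in m); z points along the fingers, y is the direction in which the jaws open and shut (so a half turn about z gives the same grasp; the last joint's range is limited). The gripper opens to 85 mm and grips with 20 to 120 N. Pads are 22 mm wide; open, the fingers measure 114 mm over their backs; the gripper's body (76 mm by 85 mm) begins 54 mm behind the grasp point. The pads swing forward as they close: fully open they stand 13 mm farther back than shut.
Start: joints at [-1.291, 0.286, 1.577, -0, 1.279, -0.15], TCP at [0.281, -0.614, 0.231] pointing down, gripper open.
Joint ranges: [-2.77, 2.77], [-0.9, 2.22], [0.21, 2.48], [-1.53, 4.67], [0.24, 2.81], [-2.84, 2.84]. Speed limits (rad/s): [2.79, 2.79, 3.14, 3.14, 3.14, 3.14].

INTERFACE

Orientations are given as a unit quaternion [x, y, z, w].
In Python, from plant import * gives the robot as it stands.
- The arm moves only by the tool jog_arm, never from a script. Its argument "targets" is text: rows parted by semicolons, each of 7 numbers parted by spaces: the shift along the world's x, y, z in mm, then the turn, a rotation vector about the world's x, y, z in degrees, then the gripper's target within -1 to 1 (fully open at 1, half-way at 0, shut at -1). A call has 1 to 10 rows; each row shifts and turns the pose as measured when the row begins; what a row does not reach is not made up. A row lasts 1/12 s, in which the tool goes at most 41.7 mm and 7.16 degrees, less where a joint would pass 70% of its speed; a pose out of reach is approached as far as the arm can. A call with a gripper value outside its range is refused whole. The fingers move at their own pace and stop on an object; "force" is the grip in N (left out, the last holds). Time passes only in rows, so rows that do not move let the fingers close. It gives the time, the measured TCP pose, the force and the opening at its end, in the units of the state.
- get_state(): the state, without advancing time (a new reading comes with each control period).
- read_camera(name): name is "scene" or "top" or "wrist"; returns a dict with "pixels" (400x640x3 uint8, blue, green, red), "mtx" (3x3 intrinsics, pixels), "world_from_camera" (4x4, takes a point from camera to world coordinates). Camera axes: x right, y up, looking along -z (the intrinsics and any distortion apply to the point x, -y, -z); pixel columns grow to the right and rows downward; lengths in m; the calibration is good to about 2 mm. The wrist camera is an equidistant fisheye: a pixel r from the principal point sees the ray r / f radians off the axis. A picture is of the moment at which its call begins. There is no depth.
- sign_off(): hands the job in, once; it reports no verdict.
Trained networks look in a picture, given as the dict that the camera call returned (one of the last four; its "shot" number tells which), for a name from the list of things; names that differ only in an ending like _2 or _b are one class to them, and where a whole thing is asked for, a point or a joint stands for the part that bears it (a point fixed in the world has none). Each returns a list of dicts, best first, with "p" (0 to 1); they miss things now and then, are a little off and sometimes report something else, mostly with a low value. They report only what shows in the picture. A call takes as long as a camera call.
- spot_in(target, picture): "uv" ([column, row] in pixels, amid what is visible of it).
- silhouettes(target, picture): "mask" (400x640 bool, what is visible of it) and "uv" ([column, row] in pixels, amid what is visible of it).
- mark_of(target, picture): "uv" ([column, row] in pixels: a listed point, or the origin of a listed thing).
The state is a dict: "time": time; "qpos": joint angles; "dq": joint speeds; "joint_efforts": joint torques, N m; "eef_pos": TCP position; "tcp_rot": TCP orientation; "contact_force": force on the tool from outside, world axes, zero at the start; "wrist_torque": the same for the moment, N m; "opening": opening from 0.0 (shut) to 1.0 (fully open).
Only numpy, scipy, OpenCV 4.12 (cv2) and the standard library are available. Lean on these libraries where they do the work, as an engineer would, in place of code of your own. Each camera call takes 0.05 s, during which the arm holds its last target.

## Working session

There is one attempt and no reset: what is moved stays moved. The work goes in short steps, Python scripts to look and compute and a tool call to move; the robot and the scene stay as the last step left them, time stands still between calls to the robot, and variables do not carry over. Pictures are saved under pics/ and viewed, and the job is handed in when it is done.

Besides the shell and the picture viewer there is one more tool, called after "Emit:" as name(argument=value, ...) on one line, values as JSON. jog_arm: Moves the arm, as the interface text tells. Its arguments: {"type":"object","properties":{"targets":{"type":"string"},"force":{"type":"number"}},"required":["targets"]}

```bash
ls; mkdir -p pics
cat > h.py <<'E'
from plant import *
import numpy as np, cv2
def ray(pic,uv):
    K=np.array(pic["mtx"]);T=np.array(pic["world_from_camera"])
    d=np.array([(uv[0]-K[0,2])/K[0,0],-(uv[1]-K[1,2])/K[1,1],-1.0])
    return T[:3,3],T[:3,:3]@d
def onz(pic,uv,z):
    o,d=ray(pic,uv);return o+d*(z-o[2])/d[2]
def proj(pic,P):
    K=np.array(pic["mtx"]);T=np.array(pic["world_from_camera"])
    p=T[:3,:3].T@(np.array(P)-T[:3,3])
    return np.array([K[0,2]+K[0,0]*p[0]/-p[2],K[1,2]+K[1,1]*(-p[1])/-p[2]])
def tri(a,ua,b,ub):
    o1,d1=ray(a,ua);o2,d2=ray(b,ub)
    A=np.stack([d1,-d2],1);s=np.linalg.lstsq(A,o2-o1,rcond=None)[0]
    p=o1+d1*s[0];q=o2+d2*s[1];return (p+q)/2,np.linalg.norm(p-q)
E
python3 - <<'E'
from h import *
s=get_state();print(s)
ps={}
for n in("scene","top"):
    p=read_camera(n);ps[n]=p;cv2.imwrite(f"pics/{n}0.png",p["pixels"])
    print(n,p.keys(),np.round(p["mtx"],1).tolist(),np.round(p["world_from_camera"],3).tolist())
for t in("press","back_stop","book","platen","wheel","handle_grip","mug","glue_stick"):
    uv={}
    for n in ps:
        try:
            r=mark_of(t,ps[n]) ;print(t,n,[(np.round(x["uv"],1).tolist(),round(x["p"],2)) for x in r[:3]])
            if r:uv[n]=r[0]["uv"]
        except Exception as e:print(t,n,e)
    if len(uv)==2:print("   ",tri(ps["scene"],uv["scene"],ps["top"],uv["top"]))
E
```

```text
pics
{'time': 0.0, 'qpos': array([-1.29100139e+00,  2.87177518e-01,  1.57819759e+00, -1.32694530e-05,
        1.27861450e+00, -1.50027238e-01]), 'dq': array([ 0.00058688, -0.00048673,  0.00020838,  0.0015482 , -0.00061719,
       -0.00028941]), 'joint_efforts': array([-1.27396033e-04, -4.05982339e+01, -2.92626840e+01, -1.64576704e-04,
        5.83595989e-03,  7.19887424e-06]), 'eef_pos': array([ 0.28109885, -0.61294736,  0.22992814]), 'tcp_rot': array([ 9.76994249e-01,  2.13262284e-01, -8.40451425e-05, -1.19554362e-03]), 'contact_force': array([-0.5705387 ,  0.02339769,  0.2984003 ]), 'wrist_torque': array([-0.00889158, -0.06883199,  0.05914415]), 'opening': 0.9986808003995525}
scene dict_keys(['pixels', 'mtx', 'world_from_camera', 'shot']) [[396.0, 0.0, 316.0], [0.0, 396.0, 200.3], [0.0, 0.0, 1.0]] [[0.895, 0.273, -0.353, 0.267], [-0.446, 0.551, -0.705, -0.948], [0.002, 0.789, 0.615, 0.69], [0.0, 0.0, 0.0, 1.0]]
top dict_keys(['pixels', 'mtx', 'world_from_camera', 'shot']) [[367.8, 0.0, 323.2], [0.0, 367.8, 198.1], [0.0, 0.0, 1.0]] [[0.255, 0.763, -0.594, 0.059], [-0.967, 0.193, -0.167, -0.529], [-0.012, 0.617, 0.787, 0.865], [0.0, 0.0, 0.0, 1.0]]
press scene [([291.8, 233.7], 0.61)]
press top []
back_stop scene [([326.8, 211.3], 0.91)]
back_stop top []
book scene [([328.0, 212.6], 0.37)]
book top []
platen scene [([288.2, 207.5], 0.73)]
platen top []
wheel scene it knows: back_stop, book, glue_stick, handle_grip, mug, platen, press
wheel top it knows: back_stop, book, glue_stick, handle_grip, mug, platen, press
handle_grip scene [([276.1, 154.9], 0.54)]
handle_grip top [([270.1, 192.2], 0.36)]
    (array([ 0.50348296, -0.28874378,  0.26372588]), np.float64(0.0033700142210444043))
mug scene [([347.7, 306.9], 0.91)]
mug top []
glue_stick scene [([305.7, 310.0], 0.72)]
glue_stick top []
```

View pics/scene0.png

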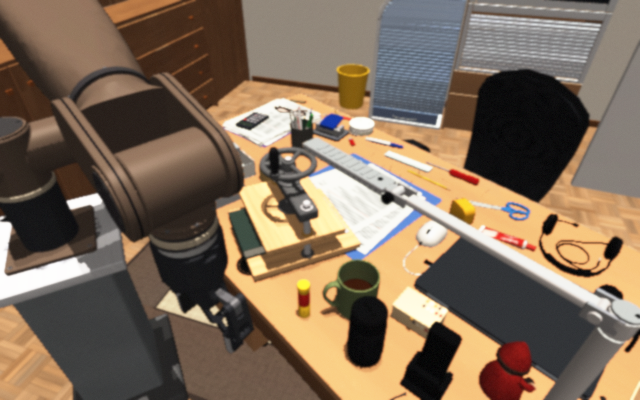

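View pics/top0.png

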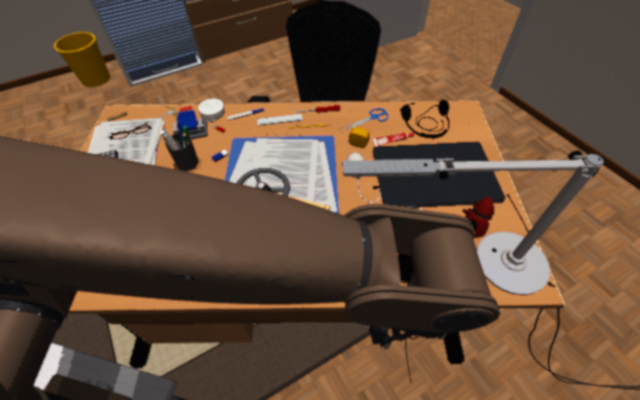

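Run:
```python
from h import *
p=read_camera("scene");w=read_camera("wrist")
cv2.imwrite("pics/w0.png",w["pixels"])
im=p["pixels"][130:330,200:400];cv2.imwrite("pics/z0.png",cv2.resize(im,None,fx=3,fy=3,interpolation=cv2.INTER_CUBIC)[:600])
for t,z in(("press",0),("back_stop",.033),("book",.024),("mug",0),("glue_stick",0)):
    r=mark_of(t,p); print(t,[ (x["uv"],x["p"],onz(p,x["uv"],z).round(4)) for x in r])
r=mark_of("platen",p)[0]["uv"];print("platen",r,[onz(p,r,z).round(4) for z in (.067,.075,.078)])
r=mark_of("handle_grip",p)[0]["uv"];print("grip",r,[onz(p,r,z).round(4) for z in (.253,.26,.264)])
```

```text
press [([290.6, 231.5], 0.77, array([ 0.5456, -0.2444,  0.    ]))]
back_stop [([328.8, 211.9], 0.58, array([ 0.6515, -0.253 ,  0.033 ]))]
book []
mug [([350.0, 306.8], 0.79, array([ 0.5639, -0.5151,  0.    ]))]
glue_stick [([306.0, 313.1], 0.58, array([ 0.474 , -0.4882,  0.    ]))]
platen [291.1, 209.8] [array([ 0.5515, -0.2402,  0.067 ]), array([ 0.5479, -0.2493,  0.075 ]), array([ 0.5465, -0.2527,  0.078 ])]
grip [273.6, 160.6] [array([ 0.4984, -0.2888,  0.253 ]), array([ 0.4947, -0.2994,  0.26  ]), array([ 0.4925, -0.3054,  0.264 ])]
```

View pics/z0.png

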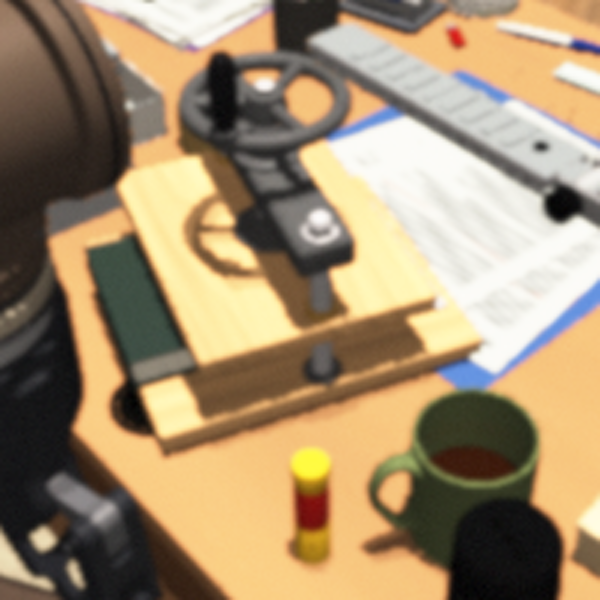

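View pics/w0.png

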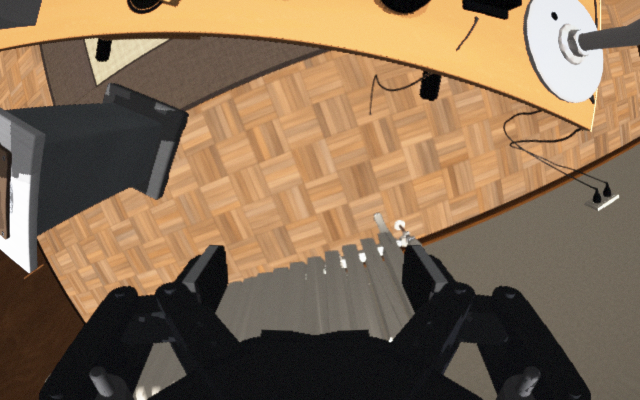

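Run:
```python
from h import *
p=read_camera("scene")
for n,(x,y) in {"a":(225,165),"b":(290,180),"c":(225,120)}.items():
    im=p["pixels"][y:y+100,x:x+130];o=cv2.resize(im,None,fx=6,fy=6,interpolation=cv2.INTER_CUBIC)
    for i in range(0,130,10):cv2.putText(o,str(x+i),(i*6,8),0,.3,(0,0,255));cv2.line(o,(i*6,10),(i*6,16),(0,0,255))
    for i in range(0,100,10):cv2.putText(o,str(y+i),(0,i*6+4),0,.3,(0,0,255))
    cv2.imwrite(f"pics/z1{n}.png",o)
```

```text
(no output)
```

View pics/z1a.png

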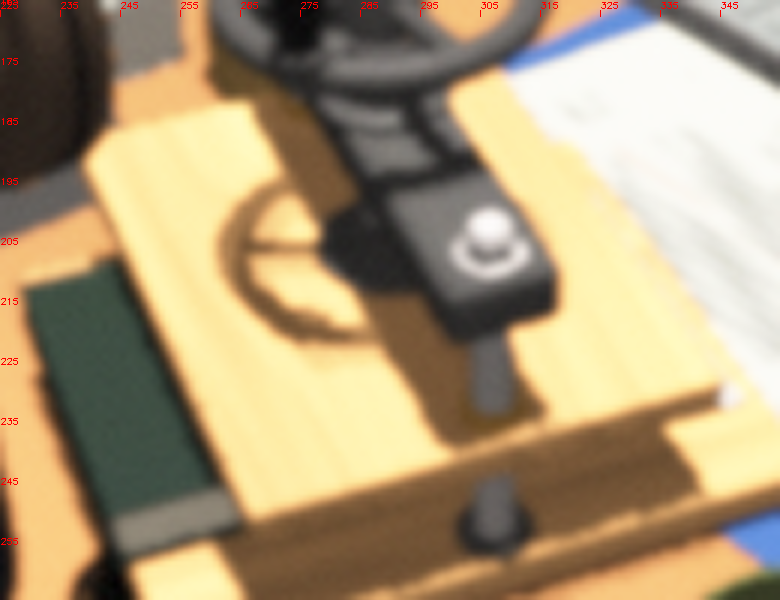

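View pics/z1b.png

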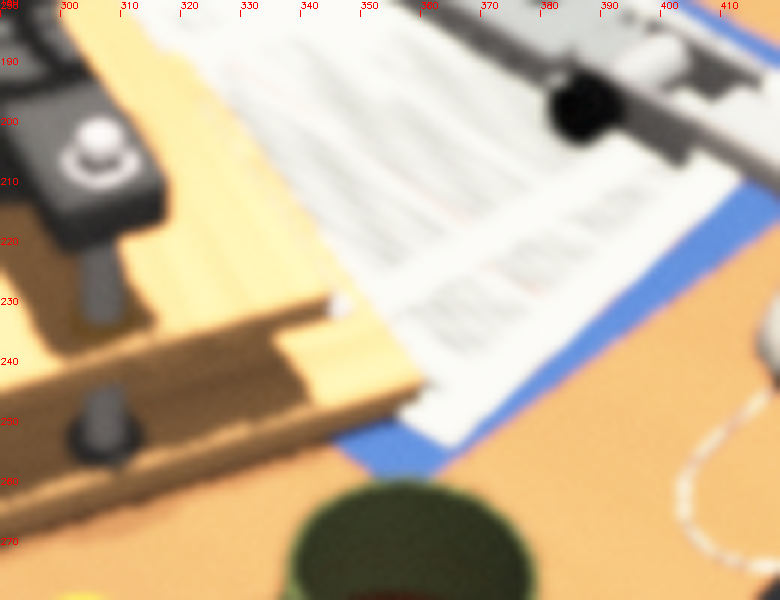

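View pics/z1c.png

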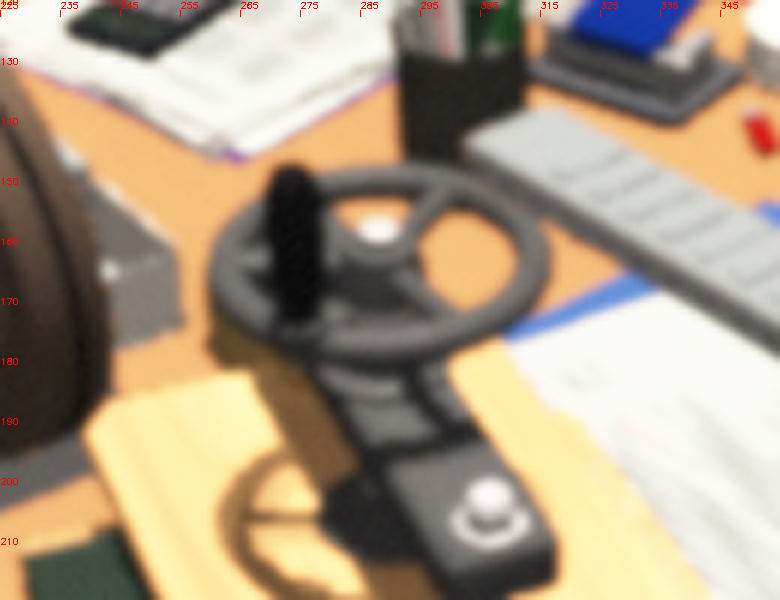

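```bash
cat > fit.py <<'E'
from h import *
from scipy.optimize import least_squares
p=read_camera("scene")
def W(v,pt):
    c,s=np.cos(v[2]),np.sin(v[2]);return [v[0]+c*pt[0]-s*pt[1],v[1]+s*pt[0]+c*pt[1],pt[2]]
def obs(v):
    h=.098-.010*v[3]/(2*np.pi)
    return [((-.1,.124,h+.018),(239.9,190)),((-.1,-.124,h+.018),(266.2,249.2)),((-.1,-.124,h),(266,252.2)),((.09,-.124,h+.018),(345.3,228.8)),((.09,-.124,h),(345.3,232.3)),
     ((.135,-.124,.024),(360.8,243.5)),((-.135,-.124,.024),(255,275.7)),((0,-.108,.026),(307.5,255)),
     ((-.058*np.cos(v[3]),.058*np.sin(v[3]),h+.186),(273.5,160.5)),((0,0,h+.149),(287,164))]
f=lambda v:np.concatenate([proj(p,W(v,a))-u for a,u in obs(v)])
best=min((least_squares(f,[.546,-.245,-.08,w,],loss="soft_l1") for w in np.arange(13,20,.7)),key=lambda r:r.cost)
print(best.x,best.cost);print(best.fun.reshape(-1,2).round(1))
v=best.x;h=.098-.01*v[3]/2/np.pi;print("h",h,"handle",W(v,(-.058*np.cos(v[3]),.058*np.sin(v[3]),h+.186)))
for n,u,z in(("tr",(243.7,250.8),.054),("br",(245.8,258.3),.024),("tl",(229.2,213.3),.054)):
    q=onz(p,u,z)-[v[0],v[1],0];c,s=np.cos(v[2]),np.sin(v[2]);print(n,(c*q[0]+s*q[1]).round(4),(-s*q[0]+c*q[1]).round(4),onz(p,u,z).round(3))
E
python3 fit.py
```

```text
[ 0.54585382 -0.2496363  -0.0655265  18.1203409 ] 17.580758570947182
[[-2.5 -2.2]
 [-0.5  2.1]
 [ 0.3  5.1]
 [ 0.7 -0.5]
 [ 0.4  1.8]
 [ 0.8 -0.5]
 [-2.5  0.4]
 [-0.5 -1.4]
 [ 0.2 -1.8]
 [ 1.  -3.6]]
h 0.06916058175470752 handle [np.float64(0.5001657528853927), np.float64(-0.2853658368389836), np.float64(0.2551605817547075)]
tr -0.1377 -0.0709 [ 0.404 -0.311  0.054]
br -0.1348 -0.066 [ 0.407 -0.307  0.024]
tl -0.1379 0.0715 [ 0.413 -0.169  0.054]
```

```bash
sed -i 's/((-.1,-.124,h),(266,252.2)),//; s/((.09,-.124,h),(345.3,232.3)),//' fit.py; python3 fit.py
```

```text
[ 0.5445016  -0.25214732 -0.05770778 18.12429458] 11.39935807963371
[[-3.  -1.3]
 [-0.2  3.2]
 [ 1.   0. ]
 [ 1.  -0. ]
 [-2.1  1.6]
 [-0.3 -0.6]
 [ 0.2 -1. ]
 [ 0.9 -2.9]]
h 0.06915428927878436 handle [np.float64(0.49895196115457796), np.float64(-0.2880531836938246), np.float64(0.25515428927878436)]
tr -0.137 -0.0673 [ 0.404 -0.311  0.054]
br -0.1341 -0.0624 [ 0.407 -0.307  0.024]
tl -0.1361 0.0751 [ 0.413 -0.169  0.054]
```

Run:
```python
from h import *
from scipy.spatial.transform import Rotation as R
s=get_state();w=read_camera("wrist")
Rm=R.from_quat(s["tcp_rot"]).as_matrix();T=np.array(w["world_from_camera"])
print(Rm.round(3));print(Rm.T@(T[:3,3]-s["eef_pos"]),(Rm.T@T[:3,:3]).round(3),w["mtx"])
import plant;print([n for n in dir(plant) if n[0]!='_'])
try: print(grasp_offset)
except Exception as e: print(e)
```

```text
[[ 0.909  0.417 -0.   ]
 [ 0.417 -0.909  0.   ]
 [ 0.    -0.    -1.   ]]
[ 0.06990323 -0.00071335 -0.14208521] [[ 0.     0.961  0.276]
 [ 1.    -0.    -0.   ]
 [-0.     0.276 -0.961]] [[309.70691629   0.         314.55489024]
 [  0.         309.70691629 197.16024918]
 [  0.           0.           1.        ]]
['Unreachable', 'get_state', 'grasp_offset', 'mark_of', 'read_camera', 'sign_off', 'silhouettes', 'spot_in']
0.0187
```

Emit:
jog_arm(targets="4 17 0 0 0 7 -1;4 17 0 0 0 7 1;4 17 0 0 0 7 1;4 17 0 0 0 7 1;4 17 0 0 0 7 1;4 17 0 0 0 7 1;4 17 0 0 0 7 1;4 17 0 0 0 7 1;4 17 0 0 0 7 1;4 17 0 0 0 7 1")

```text
time: 2.28
eef_pos: [0.3207, -0.4395, 0.2312]
tcp_rot: [0.667, 0.745, 0.0, 0.001]
contact_force: [-0.1, 0.0, -0.1]
opening: 0.997
```

Emit:
jog_arm(targets="4 17 0 0 0 7 1;4 17 0 0 0 7 1;4 17 0 0 0 7 1;4 17 0 0 0 7 1;4 17 0 0 0 7 1;4 17 0 0 0 7 1;4 17 0 0 0 7 1;4 17 0 0 0 7 1;4 17 0 0 0 7 1;4 17 0 0 0 7 1")

```text
time: 3.12
eef_pos: [0.3619, -0.2609, 0.2331]
tcp_rot: [0.106, 0.994, 0.0, 0.003]
contact_force: [-0.1, -0.0, -0.1]
opening: 1.001
```

Run:
```python
from h import *
p=read_camera("top");w=read_camera("wrist");s=read_camera("scene")
cv2.imwrite("pics/t2.png",p["pixels"]);cv2.imwrite("pics/w2.png",w["pixels"]);cv2.imwrite("pics/s2.png",s["pixels"])
```

```text
(no output)
```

View pics/t2.png

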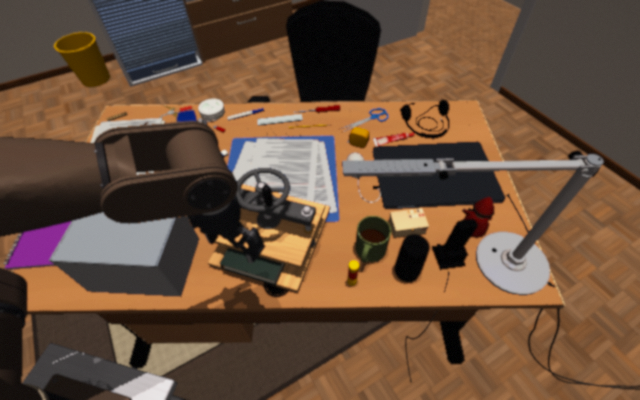

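View pics/w2.png

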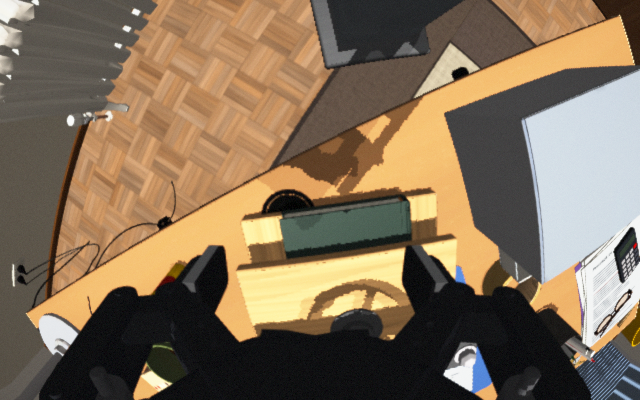

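View pics/s2.png

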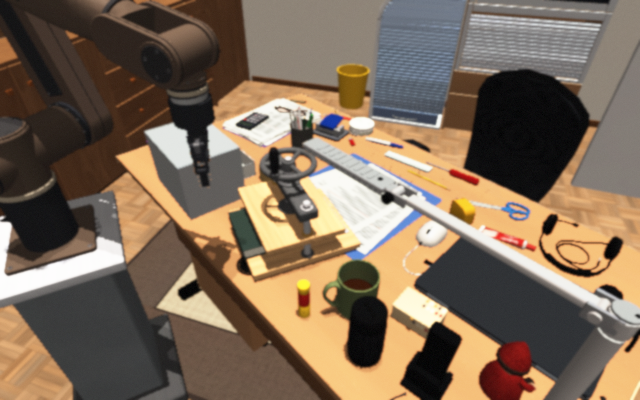

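```bash
cat >> h.py <<'E'
def fray(pic,uv):
    K=np.array(pic["mtx"]);T=np.array(pic["world_from_camera"])
    a=np.array([(uv[0]-K[0,2])/K[0,0],(uv[1]-K[1,2])/K[1,1]]);r=np.hypot(*a)
    d=np.array([a[0]/r*np.sin(r),-a[1]/r*np.sin(r),-np.cos(r)])
    return T[:3,3],T[:3,:3]@d
def fonz(pic,uv,z):
    o,d=fray(pic,uv);return o+d*(z-o[2])/d[2]
def fproj(pic,P):
    K=np.array(pic["mtx"]);T=np.array(pic["world_from_camera"])
    p=T[:3,:3].T@(np.array(P)-T[:3,3]);q=np.array([p[0],-p[1]]);rr=np.hypot(*q);th=np.arctan2(rr,-p[2])
    return np.array([K[0,2],K[1,2]])+K[0,0]*th*q/rr
def crop(pic,x,y,w,h,f,name):
    o=cv2.resize(pic["pixels"][y:y+h,x:x+w],None,fx=f,fy=f,interpolation=cv2.INTER_CUBIC)
    for i in range(0,w,10):cv2.putText(o,str(x+i),(i*f,8),0,.3,(0,0,255));cv2.line(o,(i*f,10),(i*f,16),(0,0,255))
    for i in range(0,h,10):cv2.putText(o,str(y+i),(0,i*f+4),0,.3,(0,0,255))
    cv2.imwrite("pics/"+name,o)
E
python3 - <<'E'
from h import *
w=read_camera("wrist");t=read_camera("top")
crop(w,225,180,130,95,6,"w3a.png");crop(w,345,170,125,95,6,"w3b.png");crop(t,200,160,135,100,6,"t3.png")
for pic,f in((w,fonz),(t,onz)):
  for n,z in(("book",.024),("press",0),("back_stop",.033),("platen",.069),("mug",0),("glue_stick",0)):
    r=mark_of(n,pic);print(n,[(x["p"].__round__(2),np.round(x["uv"]),f(pic,x["uv"],z).round(3)) for x in r])
E
```

```text
book []
press [(0.6, array([355., 288.]), array([ 0.545, -0.242,  0.   ]))]
back_stop [(0.35, array([183., 270.]), array([ 0.451, -0.463,  0.033]))]
platen [(0.78, array([359., 320.]), array([ 0.548, -0.245,  0.069]))]
mug []
glue_stick [(0.69, array([182., 272.]), array([ 0.471, -0.488,  0.   ]))]
book [(0.4, array([356., 282.]), array([ 0.461, -0.496,  0.024]))]
press [(0.63, array([272., 238.]), array([ 0.543, -0.246,  0.   ]))]
back_stop []
platen [(0.85, array([269., 224.]), array([ 0.543, -0.244,  0.069]))]
mug [(0.65, array([367., 256.]), array([ 0.553, -0.509,  0.   ]))]
glue_stick [(0.69, array([353., 282.]), array([ 0.471, -0.489,  0.   ]))]
```

View pics/w3a.png

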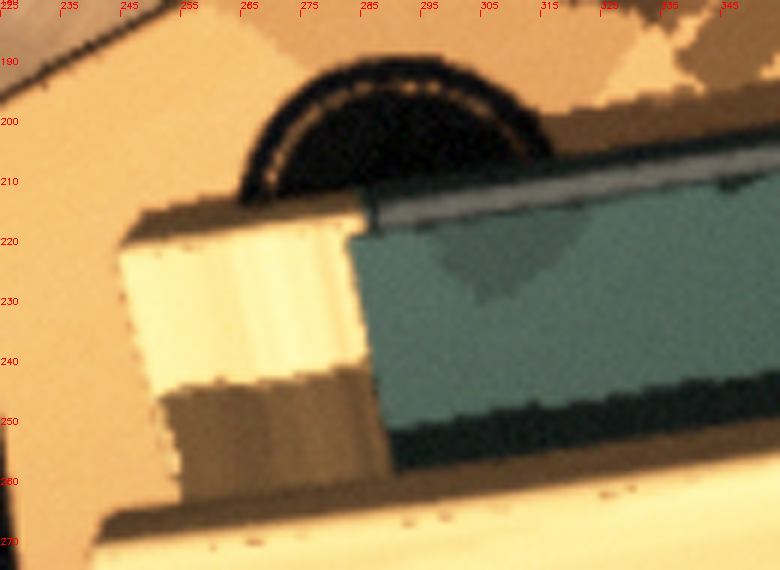

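View pics/w3b.png

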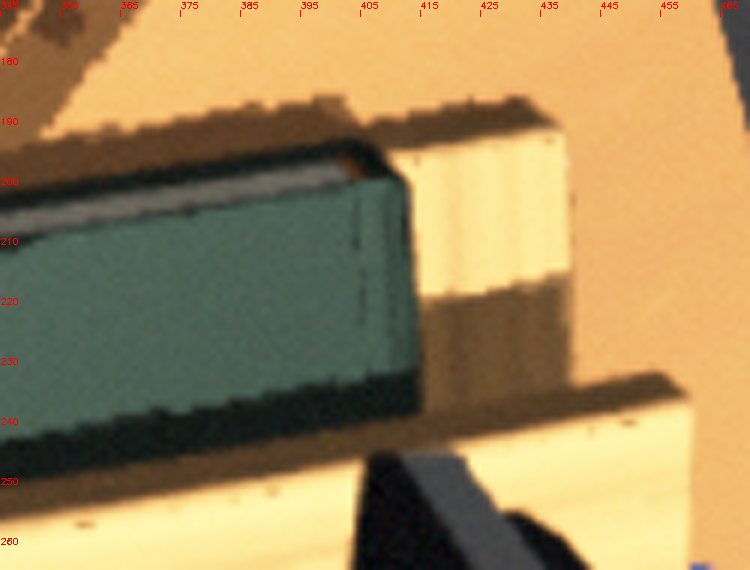

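View pics/t3.png

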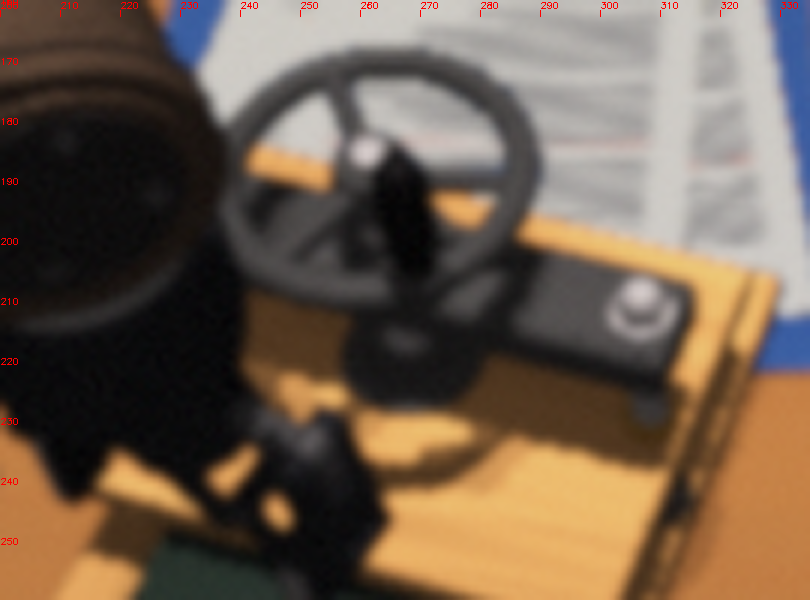

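```bash
cat > fit2.py <<'E'
from h import *
from scipy.optimize import least_squares
w=read_camera("wrist");t=read_camera("top")
p=read_camera("scene")
def W(v,pt):
    c,s=np.cos(v[2]),np.sin(v[2]);return [v[0]+c*pt[0]-s*pt[1],v[1]+s*pt[0]+c*pt[1],pt[2]]
def obs(v):
    h=.098-.010*v[3]/(2*np.pi);H=(-.058*np.cos(v[3]),.058*np.sin(v[3]),h+.186)
    return [(proj,p,(-.1,-.124,h+.018),(266.2,249.2)),(proj,p,(.09,-.124,h+.018),(345.3,228.8)),
     (proj,p,(.135,-.124,.024),(360.8,243.5)),(proj,p,(-.135,-.124,.024),(255,275.7)),(proj,p,(0,-.108,.026),(307.5,255)),
     (proj,p,H,(273.5,160.5)),(proj,p,(0,0,h+.149),(287,164)),
     (fproj,w,(-.135,-.124,.024),(245,220.5)),(fproj,w,(-.135,.124,.024),(438.5,191)),(fproj,w,(-.1,-.124,h+.018),(241,270)),(fproj,w,(-.1,.124,h+.018),(460,236.5)),
     (proj,t,(.09,-.124,h+.018),(328,205.5)),(proj,t,(0,0,h+.149),(264.5,190)),(proj,t,H,(267,196))]
f=lambda v:np.concatenate([g(c,W(v,a))-u for g,c,a,u in obs(v)])
best=min((least_squares(f,[.546,-.245,-.06,w_],loss="soft_l1") for w_ in np.arange(13,20,.7)),key=lambda r:r.cost)
print(best.x,best.cost);print(best.fun.reshape(-1,2).round(1).tolist())
v=best.x;h=.098-.01*v[3]/2/np.pi;print("h",h,"handle",W(v,(-.058*np.cos(v[3]),.058*np.sin(v[3]),h+.186)))
c,s=np.cos(v[2]),np.sin(v[2])
for n,u in(("tr",(284.5,219)),("tl",(411,200)),("mid",(350,209.5)),("sidefar",(290,257))):
    P=fonz(w,u,.054);q=P-[v[0],v[1],0];print(n,(c*q[0]+s*q[1]).round(4),(-s*q[0]+c*q[1]).round(4),P.round(3))
print(get_state()["eef_pos"])
E
python3 fit2.py
```

```text
[ 0.5448133  -0.2485546  -0.06740707 18.13371864] 24.1142514076239
[[-1.3, 1.9], [0.0, -0.6], [0.2, -0.5], [-3.2, 0.2], [-1.2, -1.5], [-0.8, -2.0], [0.3, -3.7], [-4.5, -0.2], [0.3, 0.4], [-5.5, 0.3], [-0.1, 0.6], [-1.8, -0.4], [-2.2, -2.9], [0.6, -0.8]]
h 0.06913929042528834 handle [np.float64(0.49858539580425837), np.float64(-0.2835828902381381), np.float64(0.2551392904252883)]
tr -0.1395 -0.0648 [ 0.401 -0.304  0.054]
tl -0.14 0.0779 [ 0.41  -0.161  0.054]
mid -0.1397 0.0081 [ 0.406 -0.231  0.054]
sidefar -0.0921 -0.0671 [ 0.448 -0.309  0.054]
[ 0.36178936 -0.26169022  0.23284547]
```

Run:
```python
from h import *
w=read_camera("wrist");t=read_camera("top");p=read_camera("scene")
for u in((485,258),(445,112),(542,284)):print(u,fonz(w,u,0).round(3),fonz(w,u,.1).round(3))
for u in((198,213),(190,225),(182,296),(60,265)):print(u,onz(t,u,0).round(3),onz(t,u,.1).round(3))
```

```text
(485, 258) [ 0.55  -0.036  0.   ] [ 0.481 -0.092  0.1  ]
(445, 112) [ 0.325 -0.084  0.   ] [ 0.316 -0.127  0.1  ]
(542, 284) [0.646 0.094 0.   ] [0.551 0.003 0.1  ]
(198, 213) [ 0.57  -0.007  0.   ] [ 0.511 -0.067  0.1  ]
(190, 225) [ 0.526 -0.004  0.   ] [ 0.472 -0.065  0.1  ]
(182, 296) [ 0.327 -0.085  0.   ] [ 0.296 -0.136  0.1  ]
(60, 265) [0.325 0.271 0.   ] [0.294 0.178 0.1  ]
```

Emit:
jog_arm(targets="1 3 -15 0 -0.8 1 1;1 3 -15 0 -0.8 1 1;1 3 -15 0 -0.8 1 1;1 3 -15 0 -0.8 1 1;1 3 -15 0 -0.8 1 1;1 3 -15 0 -0.8 1 1;1 3 -15 0 -0.8 1 1;1 3 -15 0 -0.8 1 1;0 3 -15 0 -0.8 0.5 1;0 3 -15 0 -0.8 0 1")

```text
time: 5.1
eef_pos: [0.3733, -0.2336, 0.0832]
tcp_rot: [0.03, 0.996, 0.002, 0.081]
contact_force: [0.4, -0.2, 0.4]
opening: 0.998
```

Run:
```python
from h import *
from scipy.spatial.transform import Rotation as R
s=get_state();print(s["eef_pos"],R.from_quat(s["tcp_rot"]).as_matrix().round(3),s["qpos"].round(3))
w=read_camera("wrist");cv2.imwrite("pics/w4.png",w["pixels"])
p=read_camera("scene");crop(p,170,110,130,150,4,"s4.png")
```

```text
[ 0.37333784 -0.23363379  0.08317313] [[-0.985  0.06   0.161]
 [ 0.061  0.998 -0.   ]
 [-0.161  0.01  -0.987]] [-0.862 -0.134  2.327  0.163  0.85  -2.474]
```

View pics/w4.png

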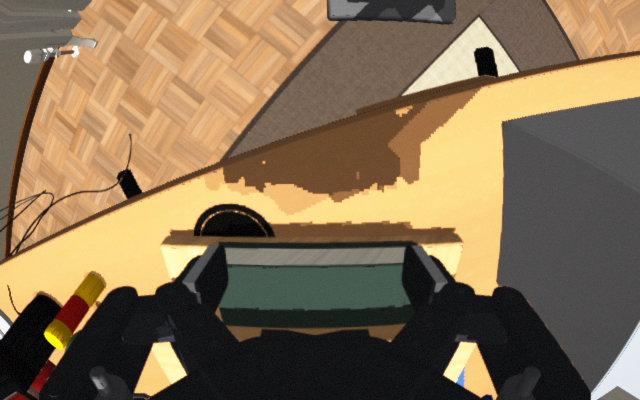

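View pics/s4.png

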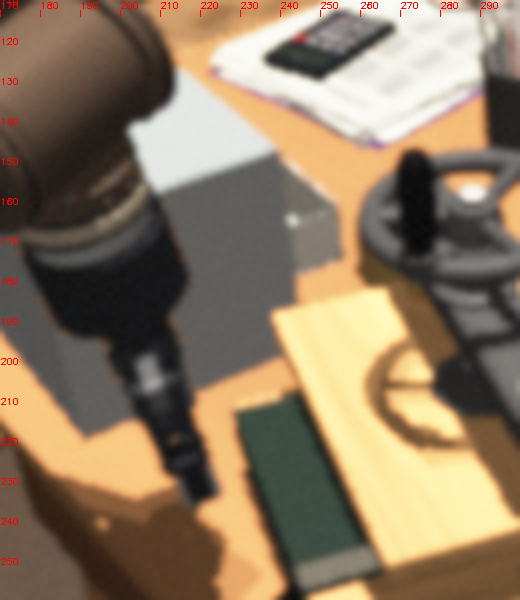

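Emit:
jog_arm(targets="0 0 -12 0 -1 0 1;0 0 -12 0 -1 0 1;0 0 -12 0 -1 0 1;0 0 -10 0 -1 0 1;0 0 -8 0 -1 0 1;0 0 -5 0 -1 0 1")

```text
time: 5.7
eef_pos: [0.3766, -0.2372, 0.0279]
tcp_rot: [0.029, 0.99, 0.001, 0.136]
contact_force: [-0.1, 0.2, -0.4]
opening: 1.005
```

Run:
```python
from h import *
from scipy.spatial.transform import Rotation as R
s=get_state();print(s["eef_pos"],R.from_quat(s["tcp_rot"]).as_matrix().round(3),s["qpos"].round(3),s["contact_force"])
w=read_camera("wrist");cv2.imwrite("pics/w5.png",w["pixels"])
p=read_camera("scene");crop(p,170,110,130,150,4,"s5.png")
```

```text
[ 0.37660321 -0.23721207  0.02786357] [[-0.961  0.058  0.27 ]
 [ 0.058  0.998 -0.005]
 [-0.27   0.011 -0.963]] [-0.914 -0.043  2.388  0.353  0.653 -2.692] [-0.14678586  0.19283934 -0.38181192]
```

View pics/w5.png

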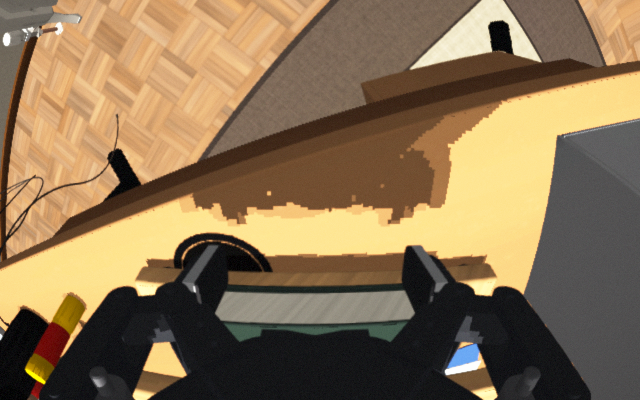

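View pics/s5.png

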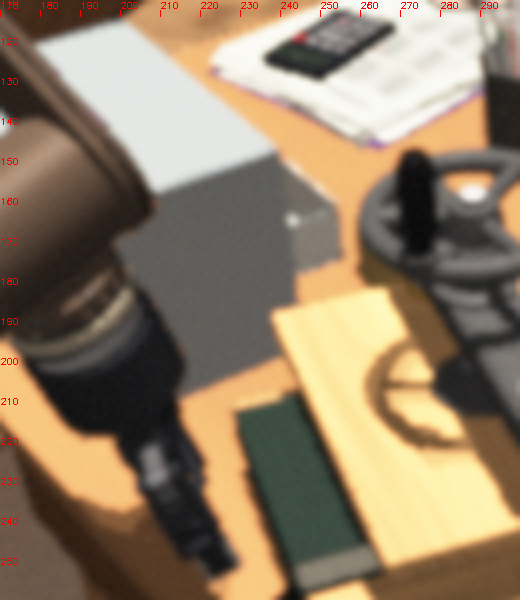

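Emit:
jog_arm(targets="4 0 -2 0 0 0 1;4 0 -2 0 0 0 1;4 0 -1 0 0 0 1;4 0 -1 0 0 0 1;4 0 0 0 0 0 1")

```text
time: 6.22
eef_pos: [0.4, -0.2396, 0.025]
tcp_rot: [0.03, 0.99, -0.001, 0.137]
contact_force: [-8.1, -0.7, 1.1]
opening: 0.998
```

Emit:
jog_arm(targets="3 0 0 0 0 0 1;3 0 0 0 0 0 1;3 0 0 0 0 0 1;3 0 0 0 0 0 1")

```text
time: 6.55
eef_pos: [0.4116, -0.2393, 0.0248]
tcp_rot: [0.027, 0.991, -0.0, 0.133]
contact_force: [-6.8, 0.6, 4.6]
opening: 1.004
```

```bash
cat > st.py <<'E'
from h import *
import sys
from scipy.spatial.transform import Rotation as R
s=get_state();e=s["eef_pos"];q=e-[.5448,-.2486,0];c,n=np.cos(-.0674),np.sin(-.0674)
M=R.from_quat(s["tcp_rot"]).as_matrix()
print(round(s["time"],2),e.round(4),"press",(c*q[0]+n*q[1]).round(4),(-n*q[0]+c*q[1]).round(4),"yawx",np.degrees(np.arctan2(M[1,0],M[0,0])).round(2),"zax",M[:,2].round(3),"F",s["contact_force"].round(1),"T",s["wrist_torque"].round(2),s["qpos"].round(3),round(s["opening"],3))
for a in sys.argv[1:]:
    cam,name=a.split(":");cv2.imwrite("pics/"+name,read_camera(cam)["pixels"])
E
python3 st.py wrist:w6.png scene:s6.png
```

```text
6.55 [ 0.4116 -0.2393  0.0248] press -0.1335 0.0003 yawx 176.85 zax [ 0.264 -0.007 -0.964] F [-6.8  0.6  4.6] T [-0.1   0.93 -0.08] [-0.845  0.034  2.318  0.333  0.631 -2.616] 1.004
```

View pics/w6.png

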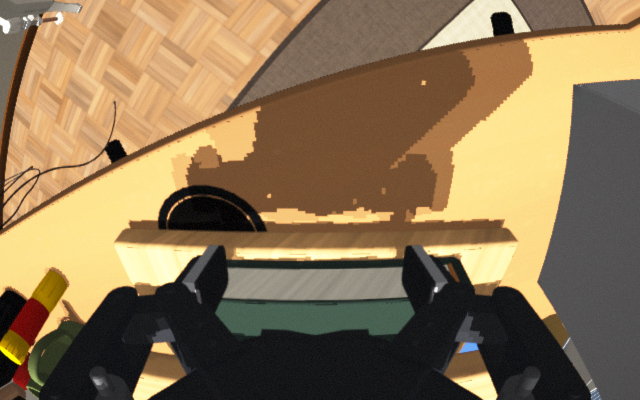

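View pics/s6.png

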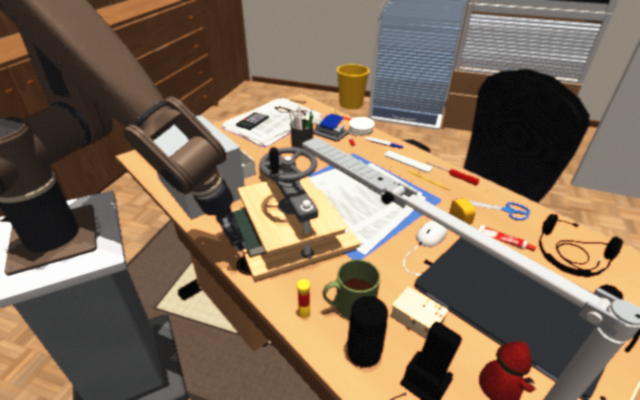

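Emit:
jog_arm(targets="2.5 -0.5 0 0 0 -0.2 1;2.5 -0.5 0 0 0 -0.2 1;2.5 -0.5 0 0 0 0 1")

```text
time: 6.9
eef_pos: [0.4176, -0.2394, 0.0244]
tcp_rot: [0.028, 0.991, 0.001, 0.131]
contact_force: [-7.4, -0.2, 5.5]
opening: 1.003
```

Emit:
jog_arm(targets="2 -0.2 0 0 0 0 1;2 -0.2 0 0 0 0 1")

```text
time: 7.07
eef_pos: [0.4206, -0.2396, 0.0244]
tcp_rot: [0.027, 0.991, 0.002, 0.129]
contact_force: [-7.4, 0.4, 5.7]
opening: 1.0
```

Emit:
jog_arm(targets="2 -0.2 0 0 0 0 1")

```text
time: 7.15
eef_pos: [0.4221, -0.2396, 0.0245]
tcp_rot: [0.026, 0.991, 0.002, 0.128]
contact_force: [-7.4, -0.6, 5.9]
opening: 1.005
```

Emit:
jog_arm(targets="2.5 -0.2 0 0 0 0 1;2.5 -0.2 0 0 0 0 1")

```text
time: 7.32
eef_pos: [0.4259, -0.2398, 0.0244]
tcp_rot: [0.025, 0.992, 0.003, 0.126]
contact_force: [-8.7, -0.1, 6.3]
opening: 0.998
```

Emit:
jog_arm(targets="2.5 -0.2 0 0 0 0 1")

```text
time: 7.4
eef_pos: [0.4272, -0.2397, 0.0243]
tcp_rot: [0.024, 0.992, 0.003, 0.124]
contact_force: [-22.8, -0.9, 17.3]
opening: 0.999
```

```bash
python3 st.py wrist:w7.png scene:s7.png
python3 - <<'E'
import cv2
o=cv2.imread("pics/s7.png")[140:280,200:370];cv2.imwrite("pics/s7z.png",cv2.resize(o,None,fx=4,fy=4,interpolation=2))
E
```

```text
7.4 [ 0.4272 -0.2397  0.0243] press -0.1179 0.0009 yawx 177.1 zax [ 0.246  0.    -0.969] F [-22.8  -0.9  17.3] T [-0.4   2.78 -0.35] [-0.813  0.072  2.276  0.303  0.643 -2.565] 0.999
```

View pics/w7.png

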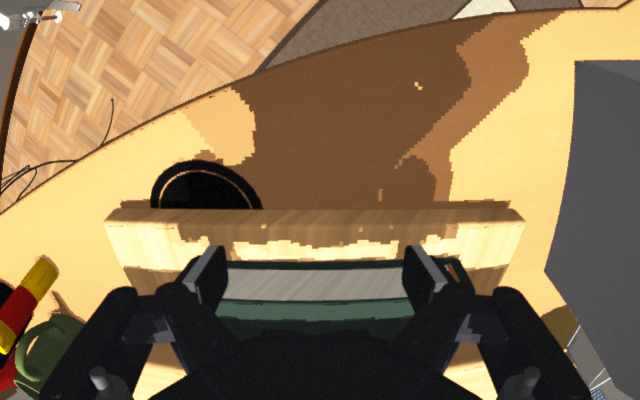

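View pics/s7z.png

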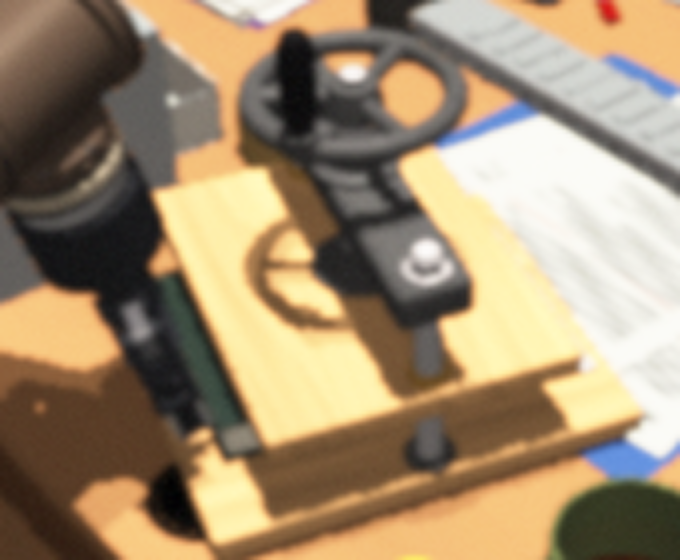

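Emit:
jog_arm(targets="1 0 0 0 0 -0.5 1;1 0 0 0 0 0 1")

```text
time: 7.67
eef_pos: [0.4268, -0.2396, 0.0242]
tcp_rot: [0.027, 0.992, 0.003, 0.121]
contact_force: [-8.1, -1.5, 4.9]
opening: 1.002
```

```bash
python3 st.py
```

```text
7.67 [ 0.4268 -0.2396  0.0242] press -0.1184 0.001 yawx 176.83 zax [ 0.24  -0.    -0.971] F [-8.1 -1.5  4.9] T [-0.1   1.07  0.06] [-0.811  0.073  2.274  0.293  0.646 -2.549] 1.002
```

Emit:
jog_arm(targets="3 0 0 0 0 -0.5 1")

```text
time: 7.75
eef_pos: [0.4272, -0.2392, 0.024]
tcp_rot: [0.028, 0.993, 0.003, 0.117]
contact_force: [-28.8, -2.9, 21.9]
opening: 1.002
```

```bash
python3 st.py
```

```text
7.75 [ 0.4272 -0.2392  0.024 ] press -0.118 0.0015 yawx 176.66 zax [ 0.233  0.    -0.973] F [-28.8  -2.9  21.9] T [0.05 3.42 0.35] [-0.807  0.077  2.27   0.282  0.65  -2.533] 1.002
```

Emit:
jog_arm(targets="-5 0 0 0 0 0 1;-10 1 0 0 0 0 1;-10 1 3 0 0 0 1;-10 1 10 0 1 0 1;-6 0 20 0 2 0 1;0 0 25 0 2 0 1;0 0 25 0 2 0 1;0 0 25 0 2 0 1;0 0 25 0 2 0 1;0 0 25 0 2 0 1")

```text
time: 8.58
eef_pos: [0.3766, -0.2288, 0.18]
tcp_rot: [0.033, 0.999, 0.007, -0.005]
contact_force: [0.7, -0.2, -0.1]
opening: 1.0
```

```bash
python3 st.py wrist:w8.png scene:s8.png;  python3 - <<'E'
from h import *
p=read_camera("scene");crop(p,220,130,130,150,4,"s8z.png")
E
```

```text
8.58 [ 0.3766 -0.2288  0.18  ] press -0.1691 0.0085 yawx 176.26 zax [-0.009  0.014 -1.   ] F [ 0.7 -0.2 -0.1] T [ 0.02 -0.02 -0.01] [-0.779 -0.193  2.171  0.004  1.179 -2.286] 1.0
```

View pics/w8.png

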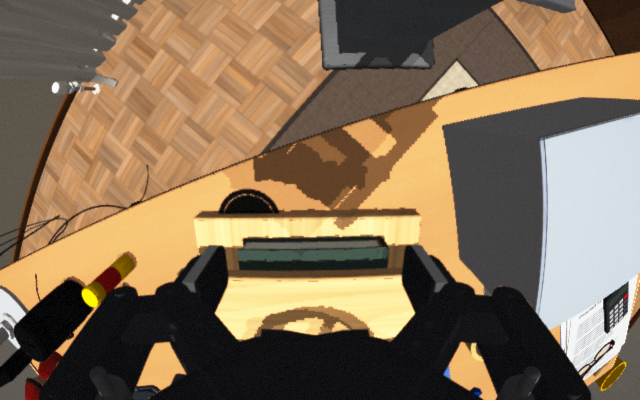

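View pics/s8z.png

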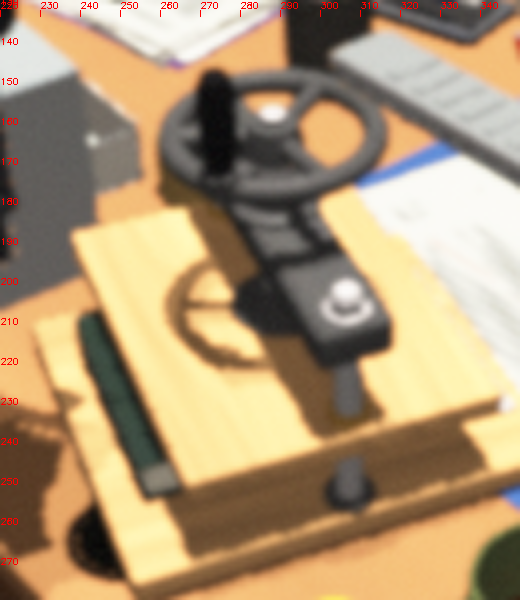

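Run:
```python
from h import *
w=read_camera("wrist");crop(w,185,200,130,90,6,"w9a.png");crop(w,300,200,130,90,6,"w9b.png")
```

```text
(no output)
```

View pics/w9a.png

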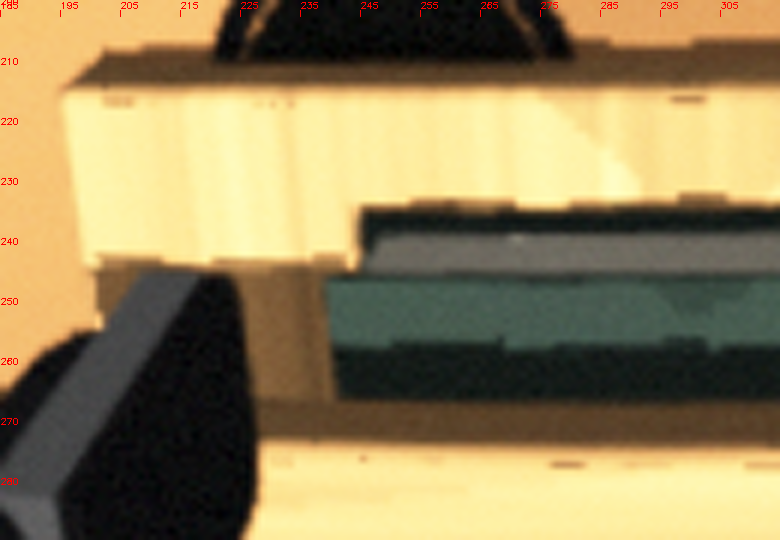

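View pics/w9b.png

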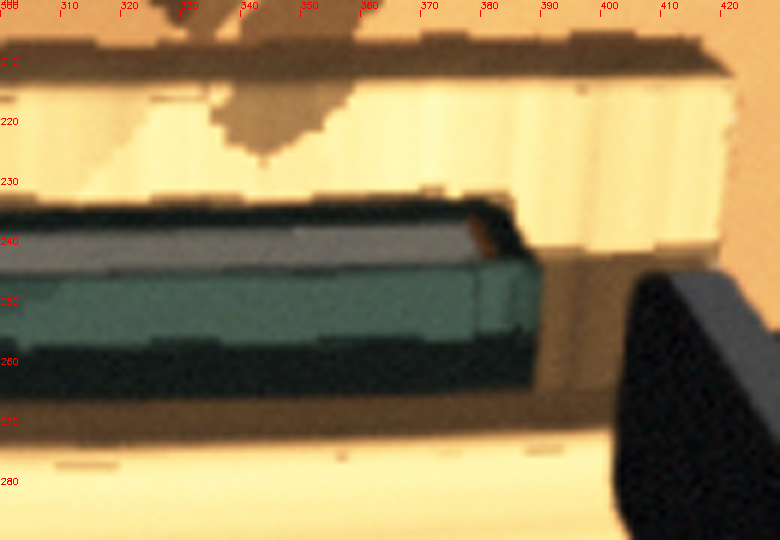

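Run:
```python
from h import *
w=read_camera("wrist")
c,n=np.cos(-.0674),np.sin(-.0674)
for k,u,z in(("bedR",(195.5,214),.024),("bedL",(421.5,212.5),.024),("bed mid",(310,213.5),.024),("bkbotR",(245,234.5),.024),("bkbotL",(383,233),.024),("bktopR",(239.5,246.5),.054),("bktopL",(388,243.5),.054),("bktopM",(310,246),.054),("platM",(310,274),.087)):
    P=fonz(w,u,z);q=P-[.5448,-.2486,0];print(k,(c*q[0]+n*q[1]).round(4),(-n*q[0]+c*q[1]).round(4))
```

```text
bedR -0.1361 -0.1161
bedL -0.1377 0.1241
bed mid -0.1374 0.006
bkbotR -0.1138 -0.0627
bkbotL -0.1153 0.083
bktopR -0.1136 -0.0621
bktopL -0.1165 0.0813
bktopM -0.115 0.006
platM -0.1032 0.006
```

Emit:
jog_arm(targets="0 -2 30 0 0 0 1;0 -2 30 0 0 0 1;3 -5 30 0 0 0 1;10 -5 30 0 0 0 1;15 -10 20 0 0 0 1;15 -10 0 0 0 0 1;15 -10 0 0 0 0 1;10 -5 0 0 0 0 1;0 0 0 0 0 0 1")

```text
time: 9.58
eef_pos: [0.4383, -0.2721, 0.3037]
tcp_rot: [0.034, 0.999, 0.021, -0.015]
contact_force: [-0.1, 1.0, 0.1]
opening: 1.001
```

```bash
python3 st.py;  python3 - <<'E'
from h import *
ps={n:read_camera(n) for n in("wrist","top","scene")}
cv2.imwrite("pics/w10.png",ps["wrist"]["pixels"]);cv2.imwrite("pics/t10.png",ps["top"]["pixels"]);crop(ps["scene"],220,110,130,150,4,"s10.png")
for n,p in ps.items():
    r=mark_of("handle_grip",p);print(n,[(np.round(x["uv"],1),round(x["p"],2),(fonz if n=="wrist" else onz)(p,x["uv"],.255).round(4)) for x in r])
    print(n,(fproj if n=="wrist" else proj)(p,[.4986,-.2836,.255]))
E
```

```text
9.58 [ 0.4383 -0.2721  0.3037] press -0.1047 -0.0306 yawx 176.15 zax [-0.028  0.043 -0.999] F [-0.1  1.   0.1] T [-0.   -0.01  0.04] [-0.758 -0.092  1.853  0.012  1.43  -2.263] 1.001
wrist [(array([306.2, 301.7]), 0.85, array([ 0.4998, -0.2799,  0.255 ]))]
wrist [300.98501962 300.70645609]
top []
top [267.61387305 195.26152959]
scene [(array([272.2, 155.9]), 0.52, array([ 0.5015, -0.2735,  0.255 ]))]
scene [272.69869146 158.531509  ]
```

View pics/w10.png

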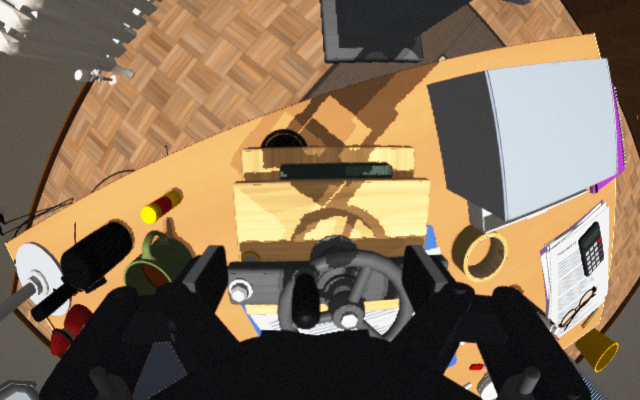

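View pics/t10.png

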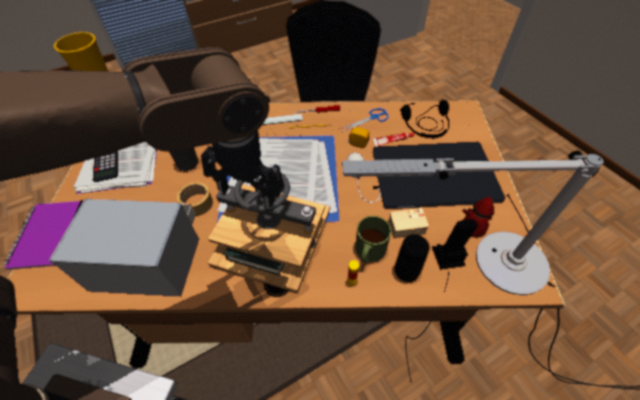

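View pics/s10.png

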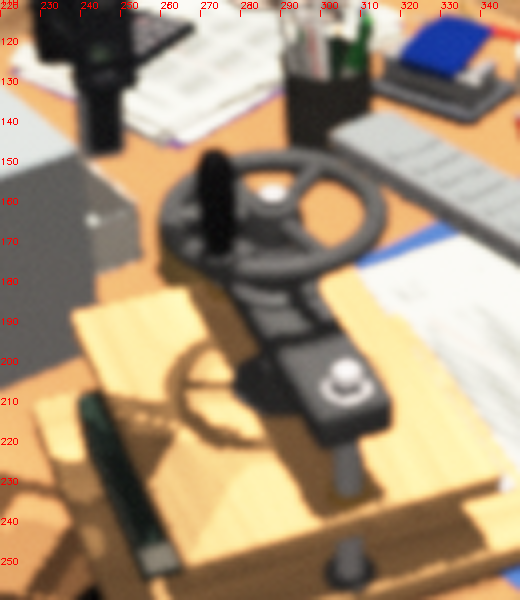

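Emit:
jog_arm(targets="15 -2 0 -0.7 -0.4 0 1;15 -2 0 -0.7 -0.4 0 1;15 -2 0 -0.7 -0.4 0 1;13 -2 0 -0.5 -0.4 0 1;4 0 0 0 0 0 1;0 0 0 0 0 0 1")

```text
time: 10.38
eef_pos: [0.5049, -0.2788, 0.3062]
tcp_rot: [0.034, 0.999, -0.005, 0.004]
contact_force: [0.5, -0.9, -0.8]
opening: 0.997
```

```bash
python3 st.py wrist:w11.png;  python3 - <<'E'
from h import *
p=read_camera("wrist");print([(x["uv"],x["p"],fonz(p,x["uv"],.255)) for x in mark_of("handle_grip",p)]);crop(read_camera("scene"),220,90,130,150,4,"s11.png")
E
```

```text
10.38 [ 0.5049 -0.2788  0.3062] press -0.0377 -0.0328 yawx 176.11 zax [ 0.007 -0.01  -1.   ] F [ 0.5 -0.9 -0.8] T [ 0.03 -0.07 -0.03] [-0.679  0.015  1.745 -0.003  1.37  -2.181] 0.997
[([308.1, 214.1], 0.78, array([ 0.50134784, -0.2826969 ,  0.255     ]))]
```

View pics/w11.png

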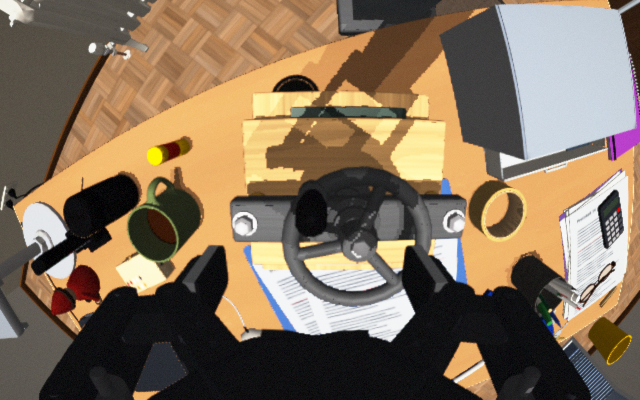

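View pics/s11.png

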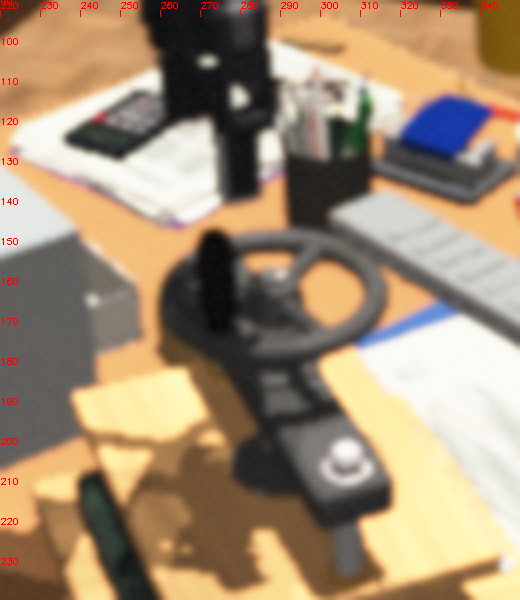

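Emit:
jog_arm(targets="-3 -2 -12 0 0 0 1;-1 -1 -15 0 0 0 1;0 0 -15 0 0 0 1;0 0 -15 0 0 0 1;0 0 -12 0 0 0 1;0 0 -3 0 0 0 1")

```text
time: 11.08
eef_pos: [0.496, -0.2832, 0.2303]
tcp_rot: [0.036, 0.999, -0.006, 0.004]
contact_force: [0.4, 0.0, 0.0]
opening: 1.002
```

```bash
python3 st.py wrist:w12.png;  python3 - <<'E'
from h import *
crop(read_camera("scene"),220,90,130,150,4,"s12.png")
p=read_camera("wrist")
print([(x["uv"],x["p"],fonz(p,x["uv"],.255)) for x in mark_of("handle_grip",p)])
E
```

```text
11.08 [ 0.496  -0.2832  0.2303] press -0.0464 -0.0378 yawx 175.88 zax [ 0.008 -0.013 -1.   ] F [0.4 0.  0. ] T [-0.01 -0.   -0.02] [-0.694  0.052  1.845 -0.005  1.23  -2.192] 1.002
[([320.1, 283.7], 0.86, array([ 0.50059845, -0.28036447,  0.255     ]))]
```

View pics/w12.png

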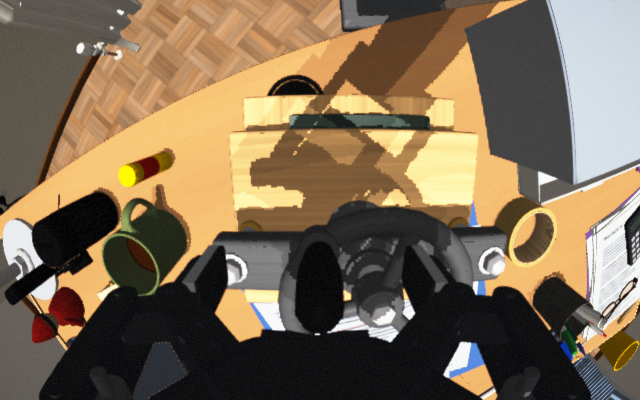

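View pics/s12.png

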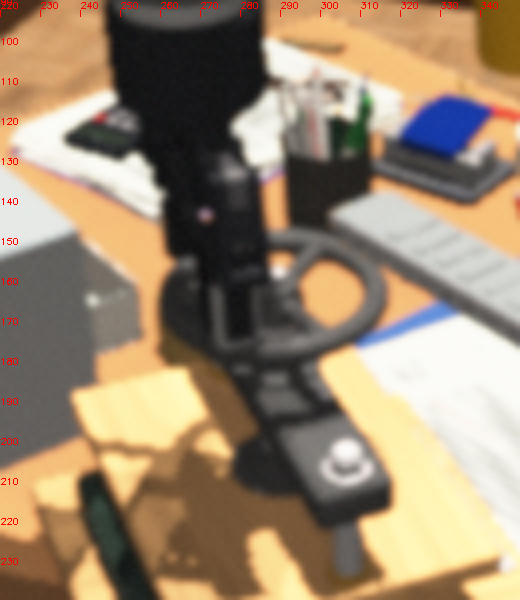

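Emit:
jog_arm(targets="5 2 5 0 0 0 1;1 1 0 0 0 0 0.3;0 0 0 0 0 0 -0.2;0 0 0 0 0 0 -0.5;0 0 0 0 0 0 -0.7;0 0 0 0 0 0 -1;0 0 0 0 0 0 -1;0 0 0 0 0 0 -1;0 0 0 0 0 0 -1;0 0 0 0 0 0 -1", force=35)

```text
time: 12.12
eef_pos: [0.5069, -0.282, 0.2457]
tcp_rot: [0.036, 0.999, -0.01, 0.011]
contact_force: [0.3, 0.5, 0.2]
opening: 0.23
```

```bash
python3 st.py wrist:w13.png;  python3 - <<'E'
from h import *
crop(read_camera("scene"),220,90,130,150,4,"s13.png")
E
```

```text
12.12 [ 0.5069 -0.282   0.2457] press -0.0356 -0.0359 yawx 175.9 zax [ 0.021 -0.02  -1.   ] F [0.3 0.5 0.2] T [ 0.35 -0.04 -0.01] [-0.681  0.052  1.817 -0.003  1.244 -2.179] 0.23
```

View pics/w13.png

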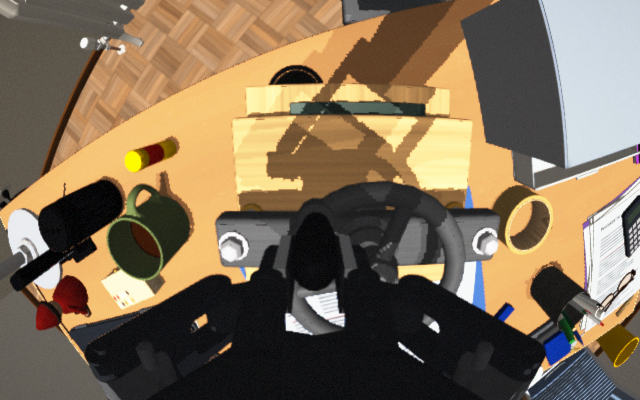

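View pics/s13.png

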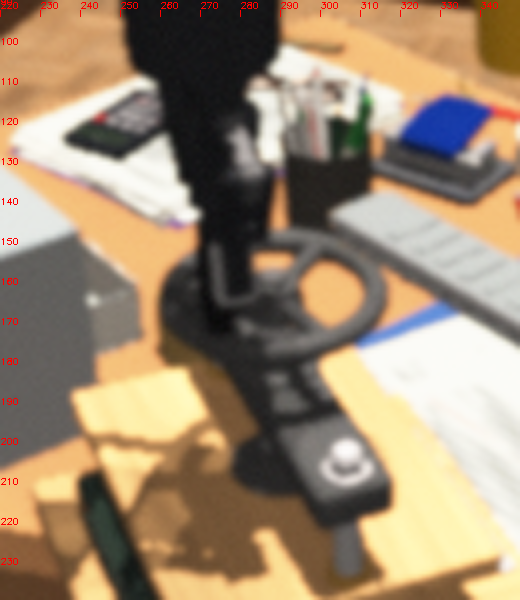

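Emit:
jog_arm(targets="0 0 0 0 0 0 -0.2;0 0 0 0 0 0 -0.2;-4 1 -6 0 0 0 -0.2;-3 0 -4 0 0 0 -0.2;0 0 0 0 0 0 -0.2")

```text
time: 12.63
eef_pos: [0.4989, -0.281, 0.2342]
tcp_rot: [0.035, 0.999, -0.011, 0.01]
contact_force: [0.8, -0.5, -0.4]
opening: 0.4
```

```bash
python3 st.py wrist:w14.png
```

```text
12.63 [ 0.4989 -0.281   0.2342] press -0.0436 -0.0355 yawx 175.97 zax [ 0.019 -0.022 -1.   ] F [ 0.8 -0.5 -0.4] T [ 0.02 -0.04  0.02] [-0.688  0.044  1.846 -0.005  1.222 -2.187] 0.4
```

View pics/w14.png

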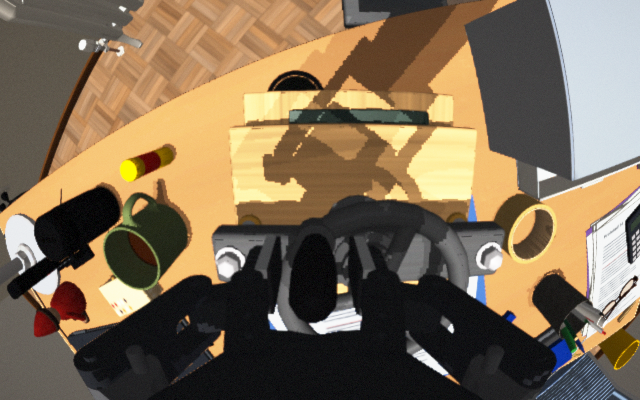

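Handle stands between the pads around (315,275). Close on it.

Emit:
jog_arm(targets="0 0 0 0 0 0 -1;0 0 0 0 0 0 -1;0 0 0 0 0 0 -1;0 0 0 0 0 0 -1", force=45)

```text
time: 13.02
eef_pos: [0.4987, -0.2813, 0.2344]
tcp_rot: [0.036, 0.999, -0.01, 0.01]
contact_force: [-0.1, -1.3, 0.4]
opening: 0.23
```

```bash
python3 st.py
```

```text
13.02 [ 0.4987 -0.2813  0.2344] press -0.0438 -0.0357 yawx 175.89 zax [ 0.019 -0.021 -1.   ] F [-0.1 -1.3  0.4] T [ 0.31 -0.01 -0.08] [-0.689  0.044  1.846 -0.004  1.223 -2.186] 0.23
```

```bash
cat > arc.py <<'E'
from h import *
import sys,json
C=np.array([float(sys.argv[1]),float(sys.argv[2])]);step=float(sys.argv[3]);n=int(sys.argv[4])
s=get_state();e=s["eef_pos"];d=e[:2]-C;ph=np.arctan2(d[1],d[0]);r=np.hypot(*d)
open("log.txt","a").write(json.dumps([s["time"]]+list(e)+list(s["contact_force"]))+"\n")
w=(np.pi+-.064-ph)%(2*np.pi)
F=s["contact_force"];tang=np.array([np.sin(ph),-np.cos(ph)])
from scipy.spatial.transform import Rotation as R
M=R.from_quat(s["tcp_rot"]).as_matrix()
print("t",round(s["time"],2),"phi",np.degrees(ph).round(1),"w mod",w.round(3),[ (w+2*np.pi*k).round(2) for k in(2,3,4)],"r",r.round(4),"z",e[2].round(4),"Ft",(F[:2]@tang).round(1),"Fr",(F[:2]@d/r).round(1),"Fz",F[2].round(1),"zax",M[:,2].round(3),"j6",s["qpos"][5].round(2),"open",round(s["opening"],3))
st=np.radians(step);out=[]
p0=ph
for i in range(n):
    a=.058*np.array([np.cos(p0),np.sin(p0)]);p0-=st;b=.058*np.array([np.cos(p0),np.sin(p0)])
    out.append(((b-a)*1000).round(0).astype(int).tolist())
print(out)
L=[json.loads(l) for l in open("log.txt")]
if len(L)>=4:
    P=np.array(L)[:,1:3];A=np.c_[2*P,np.ones(len(P))];x=np.linalg.lstsq(A,(P**2).sum(1),rcond=None)[0];print("circle",x[:2].round(4),np.sqrt(x[2]+x[0]**2+x[1]**2).round(4))
E
python3 arc.py .5455 -.247 10 6
```

```text
t 13.02 phi -143.8 w mod 5.587 [np.float64(18.15), np.float64(24.44), np.float64(30.72)] r 0.058 z 0.2344 Ft -1.0 Fr 0.9 Fz 0.4 zax [ 0.019 -0.021 -1.   ] j6 -2.19 open 0.23
[[-5, 9], [-4, 9], [-2, 10], [0, 10], [2, 10], [3, 10]]
```

Emit:
jog_arm(targets="-5 9 -0.3 0.3 0.3 0 -1;-4 9 -0.3 0.3 0.3 0 -1;-2 10 -0.3 0 0 0 -1;0 10 -0.3 0 0 0 -1")

```text
time: 13.35
eef_pos: [0.4867, -0.2515, 0.2335]
tcp_rot: [0.037, 0.999, -0.015, 0.005]
contact_force: [-6.3, -7.3, 0.9]
opening: 0.23
```

```bash
python3 arc.py .5455 -.247 10 6
```

```text
t 13.35 phi -175.6 w mod 6.142 [np.float64(18.71), np.float64(24.99), np.float64(31.27)] r 0.0589 z 0.2335 Ft -6.8 Fr 6.8 Fz 0.9 zax [ 0.009 -0.03  -1.   ] j6 -2.14 open 0.23
[[0, 10], [2, 10], [4, 9], [5, 9], [7, 8], [8, 6]]
```

Emit:
jog_arm(targets="0 11 -0.3 0 0 0 -1;2 11 -0.3 0 0 0 -1;3 10 -0.3 0.2 0 0 -1;5 10 -0.3 0.2 0 0 -1;6 9 -0.3 0.2 0 0 -1;7 8 -0.3 0.2 0 0 -1")

```text
time: 13.85
eef_pos: [0.5077, -0.2003, 0.2319]
tcp_rot: [0.041, 0.999, -0.018, 0.005]
contact_force: [-0.8, -9.8, -2.5]
opening: 0.228
```

```bash
python3 arc.py .5455 -.247 11 6
```

```text
t 13.85 phi 128.9 w mod 0.827 [np.float64(13.39), np.float64(19.68), np.float64(25.96)] r 0.0601 z 0.2319 Ft -6.8 Fr -7.1 Fz -2.5 zax [ 0.009 -0.036 -0.999] j6 -2.03 open 0.228
[[9, 6], [10, 4], [11, 2], [11, 0], [11, -2], [10, -4]]
```

Emit:
jog_arm(targets="9 5 -0.3 0.4 0 0 -1;10 4 -0.3 0.4 0 0 -1;11 2 -0.3 0.4 0 0 -1;11 0 -0.3 0.4 0 0 -1;11 -2 -0.3 0.4 0 0 -1;10 -4 -0.3 0.4 0 0 -1")

```text
time: 14.35
eef_pos: [0.5626, -0.1903, 0.2302]
tcp_rot: [0.04, 0.999, 0.008, -0.01]
contact_force: [-5.9, 4.7, 3.0]
opening: 0.226
```

```bash
python3 arc.py .5455 -.247 11 7
```

```text
t 14.35 phi 73.2 w mod 1.8 [np.float64(14.37), np.float64(20.65), np.float64(26.93)] r 0.0593 z 0.2302 Ft -7.0 Fr 2.8 Fz 3.0 zax [-0.019  0.017 -1.   ] j6 -1.99 open 0.226
[[10, -4], [9, -6], [8, -8], [6, -9], [4, -10], [2, -11], [0, -11]]
circle [ 0.5444 -0.2454] 0.0581
```

Emit:
jog_arm(targets="10 -4 -0.3 0 0 0 -1;9 -6 -0.3 0 0 0 -1;8 -8 -0.3 0 0 0 -1;6 -9 -0.3 0 0 0 -1;4 -10 -0.3 0 0 0 -1;2 -11 -0.3 0 0 0 -1")

```text
time: 14.85
eef_pos: [0.5998, -0.2313, 0.2287]
tcp_rot: [0.036, 0.999, 0.013, -0.018]
contact_force: [0.6, 7.3, 0.3]
opening: 0.227
```

```bash
python3 arc.py .5444 -.2454 11 7
```

```text
t 14.85 phi 14.3 w mod 2.828 [np.float64(15.39), np.float64(21.68), np.float64(27.96)] r 0.0572 z 0.2287 Ft -6.9 Fr 2.4 Fz 0.3 zax [-0.036  0.027 -0.999] j6 -2.03 open 0.227
[[2, -11], [0, -11], [-3, -11], [-5, -10], [-6, -9], [-8, -8], [-9, -6]]
circle [ 0.5439 -0.2451] 0.0577
```

Emit:
jog_arm(targets="2 -11 -0.3 -0.2 -0.3 0 -1;-1 -11 -0.3 -0.2 -0.3 0 -1;-3 -11 -0.3 -0.2 -0.3 0 -1;-5 -10 -0.3 -0.2 -0.3 0 -1;-6 -9 -0.3 -0.2 -0.3 0 -1;-8 -8 -0.3 -0.2 -0.3 0 -1")

```text
time: 15.35
eef_pos: [0.5877, -0.2831, 0.2272]
tcp_rot: [0.031, 0.999, 0.008, 0.007]
contact_force: [9.4, 1.5, -3.1]
opening: 0.227
```

```bash
python3 arc.py .5442 -.2455 11 7
```

```text
t 15.35 phi -40.8 w mod 3.79 [np.float64(16.36), np.float64(22.64), np.float64(28.92)] r 0.0575 z 0.2272 Ft -7.3 Fr 6.1 Fz -3.1 zax [ 0.014  0.015 -1.   ] j6 -2.13 open 0.227
[[-8, -8], [-9, -6], [-10, -4], [-11, -2], [-11, 0], [-11, 2], [-10, 4]]
circle [ 0.544  -0.2452] 0.0578
```

Emit:
jog_arm(targets="-8 -8 -0.3 0 0 0 -1;-9 -6 -0.3 0 0 0 -1;-10 -4 -0.3 0 0 0 -1;-11 -2 -0.3 0 0 0 -1;-11 0 -0.3 0 0 0 -1;-11 2 -0.3 0 0 0 -1")

```text
time: 15.85
eef_pos: [0.5375, -0.3027, 0.2256]
tcp_rot: [0.028, 0.999, 0.002, 0.022]
contact_force: [6.0, -4.5, -2.4]
opening: 0.233
```

```bash
python3 arc.py .5442 -.2455 11 7
```

```text
t 15.85 phi -96.7 w mod 4.766 [np.float64(17.33), np.float64(23.62), np.float64(29.9)] r 0.0576 z 0.2256 Ft -6.5 Fr 3.8 Fz -2.4 zax [ 0.044  0.002 -0.999] j6 -2.21 open 0.233
[[-11, 2], [-10, 4], [-9, 6], [-8, 8], [-6, 9], [-4, 10], [-2, 11]]
circle [ 0.544  -0.2452] 0.0578
```

Emit:
jog_arm(targets="-11 2 -0.3 0 0.5 0 -1;-10 4 -0.3 0 0.5 0 -1;-9 6 -0.3 0 0.5 0 -1;-8 8 -0.3 0 0.4 0 -1;-6 9 -0.3 0 0.4 0 -1;-4 10 -0.3 0 0.3 0 -1")

```text
time: 16.35
eef_pos: [0.4927, -0.2713, 0.2241]
tcp_rot: [0.029, 0.999, -0.01, 0.008]
contact_force: [-2.5, -9.1, -1.8]
opening: 0.227
```

```bash
python3 arc.py .5442 -.2455 11 7
```

```text
t 16.35 phi -153.4 w mod 5.755 [np.float64(18.32), np.float64(24.6), np.float64(30.89)] r 0.0576 z 0.2241 Ft -7.0 Fr 6.3 Fz -1.8 zax [ 0.016 -0.021 -1.   ] j6 -2.19 open 0.227
[[-4, 10], [-2, 11], [0, 11], [2, 11], [4, 10], [6, 9], [8, 8]]
circle [ 0.544  -0.2452] 0.0578
```

Emit:
jog_arm(targets="-4 10 -0.3 0.2 0.1 0 -1;-2 11 -0.3 0.2 0.1 0 -1;0 11 -0.3 0.2 0.1 0 -1;2 11 -0.3 0.2 0.1 0 -1;4 10 -0.3 0.2 0.1 0 -1;6 9 -0.3 0.2 0.1 0 -1")

```text
time: 16.85
eef_pos: [0.4944, -0.2156, 0.2225]
tcp_rot: [0.033, 0.999, -0.008, 0.001]
contact_force: [-7.6, -2.6, 2.2]
opening: 0.23
```

```bash
python3 arc.py .5442 -.2455 11 7
```

```text
t 16.85 phi 149.1 w mod 0.476 [np.float64(13.04), np.float64(19.33), np.float64(25.61)] r 0.0581 z 0.2225 Ft -6.2 Fr 5.2 Fz 2.2 zax [ 0.001 -0.015 -1.   ] j6 -2.09 open 0.23
[[7, 9], [8, 8], [9, 6], [10, 4], [11, 2], [11, 0], [11, -2]]
circle [ 0.544  -0.2452] 0.0578
```

Emit:
jog_arm(targets="7 9 -0.3 0.1 0 0 -1;8 8 -0.3 0.1 0 0 -1;9 6 -0.3 0.1 0 0 -1;10 4 -0.3 0.1 0 0 -1;11 2 -0.3 0.1 0 0 -1;11 0 -0.3 0.1 0 0 -1")

```text
time: 17.35
eef_pos: [0.5433, -0.1873, 0.2208]
tcp_rot: [0.034, 0.999, -0.005, -0.011]
contact_force: [-6.9, -0.3, 4.2]
opening: 0.228
```

```bash
python3 arc.py .5442 -.2455 6 7
```

```text
t 17.35 phi 90.8 w mod 1.492 [np.float64(14.06), np.float64(20.34), np.float64(26.62)] r 0.0582 z 0.2208 Ft -6.9 Fr -0.2 Fz 4.2 zax [-0.022 -0.009 -1.   ] j6 -2.0 open 0.228
[[6, 0], [6, -1], [6, -1], [6, -2], [5, -3], [5, -3], [5, -4]]
circle [ 0.544  -0.2452] 0.0578
```

Emit:
jog_arm(targets="8 0 -0.2 0 -0.2 0 -1;8 -1 -0.2 0 -0.2 0 -1;8 -2 -0.2 0 -0.2 0 -1;7 -3 -0.2 0 -0.2 0 -1;7 -4 -0.2 0 -0.2 0 -1")

```text
time: 17.77
eef_pos: [0.5761, -0.1972, 0.2199]
tcp_rot: [0.033, 0.999, -0.004, -0.013]
contact_force: [-6.9, 0.7, 2.7]
opening: 0.227
```

```bash
python3 arc.py .5442 -.2455 6 7
```

```text
t 17.77 phi 56.5 w mod 2.091 [np.float64(14.66), np.float64(20.94), np.float64(27.22)] r 0.0579 z 0.2199 Ft -6.2 Fr -3.2 Fz 2.7 zax [-0.027 -0.008 -1.   ] j6 -1.99 open 0.227
[[5, -4], [4, -4], [4, -5], [4, -5], [3, -5], [2, -6], [2, -6]]
circle [ 0.544  -0.2452] 0.0578
```

Emit:
jog_arm(targets="6 -4 -0.1 0 0 0 -1;5 -5 -0.1 0 0 0 -1;5 -5 -0.1 0 0 0 -1")

```text
time: 18.02
eef_pos: [0.589, -0.2091, 0.2194]
tcp_rot: [0.032, 0.999, -0.001, -0.019]
contact_force: [-7.1, 0.7, 3.0]
opening: 0.227
```

```bash
python3 arc.py .5442 -.2455 6 7
```

```text
t 18.02 phi 39.1 w mod 2.396 [np.float64(14.96), np.float64(21.25), np.float64(27.53)] r 0.0577 z 0.2194 Ft -5.0 Fr -5.1 Fz 3.0 zax [-0.039 -0.001 -0.999] j6 -1.99 open 0.227
[[4, -5], [3, -5], [2, -6], [2, -6], [1, -6], [1, -6], [0, -6]]
circle [ 0.544  -0.2452] 0.0578
```

Emit:
jog_arm(targets="4 -6 -0.1 0 -0.3 0 -1;3 -6 -0.1 0 -0.3 0 -1")

```text
time: 18.18
eef_pos: [0.5946, -0.2178, 0.2192]
tcp_rot: [0.032, 0.999, 0.003, -0.018]
contact_force: [-6.1, 9.3, 4.2]
opening: 0.222
```

```bash
python3 arc.py .5442 -.2455 6 7
```

```text
t 18.18 phi 28.8 w mod 2.575 [np.float64(15.14), np.float64(21.42), np.float64(27.71)] r 0.0575 z 0.2192 Ft -11.0 Fr -0.8 Fz 4.2 zax [-0.035  0.007 -0.999] j6 -2.01 open 0.222
[[3, -5], [2, -6], [1, -6], [1, -6], [0, -6], [0, -6], [-1, -6]]
circle [ 0.544  -0.2452] 0.0577
```

Resistance is rising (Ft 11 N). Tighten on with larger shifts.

Emit:
jog_arm(targets="3 -7 0 0 0 0 -1;3 -7 0 0 0 0 -1", force=70)

```text
time: 18.35
eef_pos: [0.5973, -0.2236, 0.2193]
tcp_rot: [0.031, 0.999, 0.012, -0.025]
contact_force: [-11.6, 16.2, 6.1]
opening: 0.224
```

```bash
python3 arc.py .5442 -.2455 6 7
```

```text
t 18.35 phi 22.4 w mod 2.687 [np.float64(15.25), np.float64(21.54), np.float64(27.82)] r 0.0574 z 0.2193 Ft -19.4 Fr -4.5 Fz 6.1 zax [-0.049  0.026 -0.998] j6 -2.03 open 0.224
[[2, -6], [1, -6], [1, -6], [0, -6], [0, -6], [-1, -6], [-2, -6]]
circle [ 0.5439 -0.2452] 0.0577
```

Emit:
jog_arm(targets="3 -8 0 -0.5 -0.5 0 -1;2 -9 0 -0.5 -0.5 0 -1")

```text
time: 18.52
eef_pos: [0.5986, -0.2276, 0.2191]
tcp_rot: [0.029, 0.999, 0.018, -0.025]
contact_force: [-7.3, 22.8, 6.5]
opening: 0.223
```

```bash
python3 arc.py .5442 -.2455 6 7
```

```text
t 18.52 phi 18.2 w mod 2.76 [np.float64(15.33), np.float64(21.61), np.float64(27.89)] r 0.0572 z 0.2191 Ft -23.9 Fr 0.2 Fz 6.5 zax [-0.048  0.037 -0.998] j6 -2.04 open 0.223
[[2, -6], [1, -6], [0, -6], [0, -6], [-1, -6], [-2, -6], [-2, -6]]
circle [ 0.5439 -0.2452] 0.0577
```

Emit:
jog_arm(targets="2 -11 0 -0.5 -0.5 0 -1;1 -13 0 -0.5 -0.5 0 -1", force=90)

```text
time: 18.68
eef_pos: [0.5998, -0.2325, 0.2191]
tcp_rot: [0.026, 0.999, 0.028, -0.022]
contact_force: [-2.2, 31.7, 6.6]
opening: 0.219
```

```bash
python3 arc.py .5442 -.2455 6 7
```

```text
t 18.68 phi 13.1 w mod 2.849 [np.float64(15.42), np.float64(21.7), np.float64(27.98)] r 0.0571 z 0.2191 Ft -31.3 Fr 5.0 Fz 6.6 zax [-0.043  0.058 -0.997] j6 -2.07 open 0.219
[[1, -6], [0, -6], [0, -6], [-1, -6], [-1, -6], [-2, -6], [-3, -5]]
circle [ 0.5439 -0.2452] 0.0577
```

Emit:
jog_arm(targets="1 -15 0 -0.8 -0.5 0 -1")

```text
time: 18.77
eef_pos: [0.6005, -0.2358, 0.2191]
tcp_rot: [0.023, 0.999, 0.033, -0.021]
contact_force: [-5.1, 36.3, 7.5]
opening: 0.222
```

```bash
python3 arc.py .5442 -.2455 6 7
```

```text
t 18.77 phi 9.7 w mod 2.908 [np.float64(15.47), np.float64(21.76), np.float64(28.04)] r 0.0572 z 0.2191 Ft -36.7 Fr 1.2 Fz 7.5 zax [-0.04   0.067 -0.997] j6 -2.08 open 0.222
[[1, -6], [0, -6], [-1, -6], [-1, -6], [-2, -6], [-2, -6], [-3, -5]]
circle [ 0.5438 -0.2451] 0.0577
```

Emit:
jog_arm(targets="0 2 0 0 0 0 -1;0 0 0 0 0 0 -0.6;0 0 0 0 0 0 0;0 0 0 0 0 0 0.5;0 0 0 0 0 0 0.8;0 0 0 0 0 0 0.8")

```text
time: 19.27
eef_pos: [0.5976, -0.2194, 0.2192]
tcp_rot: [0.015, 0.999, 0.038, -0.03]
contact_force: [0.3, -0.9, 0.2]
opening: 0.78
```

```bash
python3 arc.py .5442 -.2455 6 7; python3 st.py wrist:w20.png
```

```text
t 19.27 phi 26.1 w mod 2.622 [np.float64(15.19), np.float64(21.47), np.float64(27.76)] r 0.0594 z 0.2192 Ft 0.9 Fr -0.2 Fz 0.2 zax [-0.058  0.078 -0.995] j6 -2.08 open 0.78
[[2, -6], [2, -6], [1, -6], [1, -6], [0, -6], [-1, -6], [-1, -6]]
circle [ 0.544  -0.2451] 0.0577
19.27 [ 0.5976 -0.2194  0.2192] press 0.0507 0.0327 yawx 178.39 zax [-0.058  0.078 -0.995] F [ 0.3 -0.9  0.2] T [-0.05 -0.09 -0.01] [-0.526  0.258  1.636  0.039  1.337 -2.077] 0.78
```

View pics/w20.png

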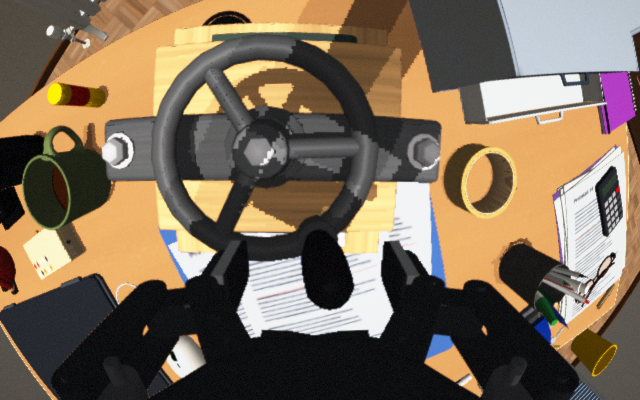

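Emit:
jog_arm(targets="0 0 10 0 0 0 1;0 0 15 0 0 0 1;0 0 20 -0.7 -0.5 0 1;0 0 20 -0.7 -0.5 0 1;-15 10 15 -0.7 -0.5 0 1;-20 15 0 -0.7 -0.5 0 1;-20 15 0 -0.7 -0.5 0 1;-20 15 0 -0.7 -0.5 0 1;-20 15 0 0 0 0 1;-10 10 0 0 0 0 1")

```text
time: 20.15
eef_pos: [0.4916, -0.1442, 0.3193]
tcp_rot: [0.02, 1.0, -0.007, 0.009]
contact_force: [-0.3, -0.3, -0.4]
opening: 0.998
```

```bash
python3 st.py
python3 - <<'E'
from h import *
ps={n:read_camera(n) for n in("wrist","top","scene")}
cv2.imwrite("pics/w21.png",ps["wrist"]["pixels"]);cv2.imwrite("pics/t21.png",ps["top"]["pixels"]);crop(ps["scene"],220,130,150,150,4,"s21.png")
C=np.array([.5442,-.2453])
for n,p in ps.items():
  for x in mark_of("handle_grip",p)[:1]:
    P=(fonz if n=="wrist" else onz)(p,x["uv"],.240);d=P[:2]-C
    print(n,x,P.round(4),"r",np.hypot(*d).round(4),"w",((np.pi-.064-np.arctan2(d[1],d[0]))%(2*np.pi)+8*np.pi).round(3))
E
```

```text
20.15 [ 0.4916 -0.1442  0.3193] press -0.0601 0.1006 yawx 177.74 zax [ 0.018 -0.013 -1.   ] F [-0.3 -0.3 -0.4] T [ 0.02 -0.    0.03] [-0.482 -0.148  1.876 -0.004  1.392 -2.012] 0.998
wrist {'uv': [240.9, 316.4], 'p': 0.72} [ 0.598  -0.2164  0.24  ] r 0.0611 w 27.718
top {'uv': [257.2, 162.0], 'p': 0.72} [ 0.5976 -0.2193  0.24  ] r 0.0594 w 27.757
scene {'uv': [303.2, 141.9], 'p': 0.43} [ 0.5952 -0.2249  0.24  ] r 0.0549 w 27.83
```

View pics/w21.png

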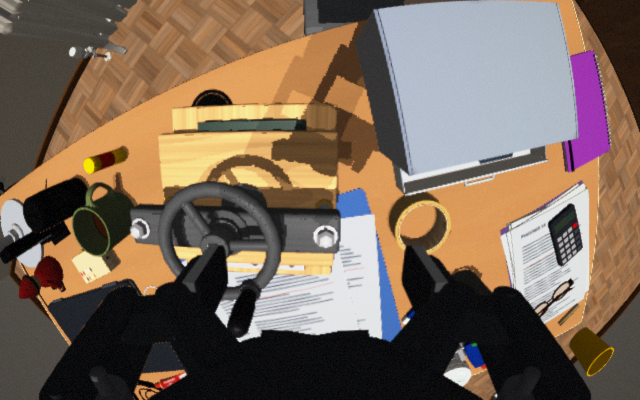

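View pics/s21.png

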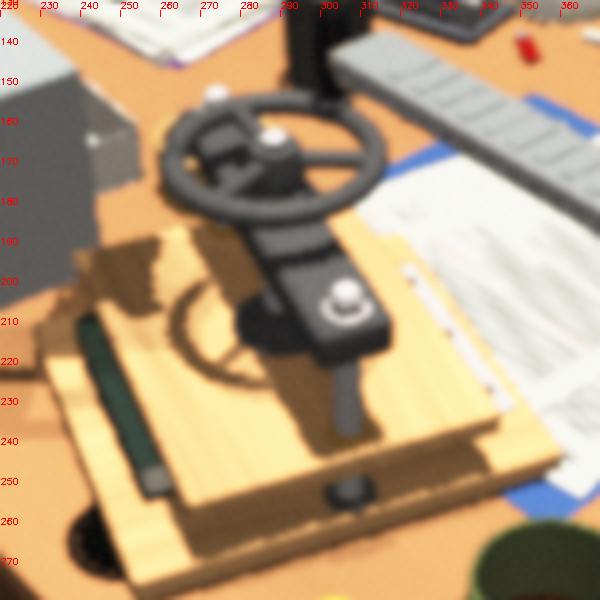

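View pics/t21.png

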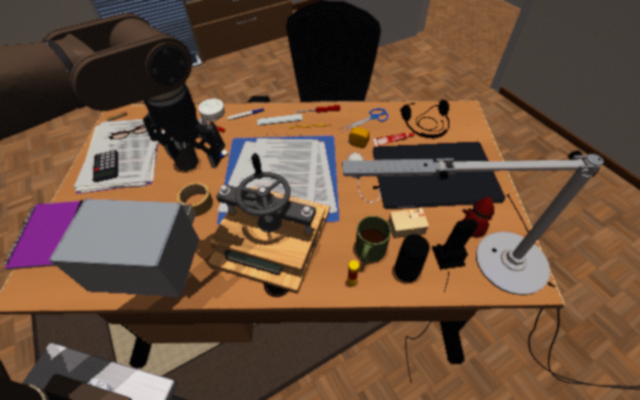

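Emit:
jog_arm(targets="18 -12 0 0 0 0 1;22 -15 0 0 0 0 1;22 -15 0 0 0 0 1;22 -15 0 0 0 0 1;14 -10 0 0 0 0 1;3 -2 0 0 0 0 1;0 0 0 0 0 0 1")

```text
time: 21.03
eef_pos: [0.6016, -0.2225, 0.3132]
tcp_rot: [0.022, 1.0, -0.005, 0.005]
contact_force: [-0.0, 0.1, -1.2]
opening: 1.002
```

```bash
python3 st.py wrist:w22.png
python3 - <<'E'
from h import *
p=read_camera("wrist")
for x in mark_of("handle_grip",p)[:1]: print(x,fonz(p,x["uv"],.24))
E
```

```text
21.03 [ 0.6016 -0.2225  0.3132] press 0.0549 0.0298 yawx 177.51 zax [ 0.011 -0.01  -1.   ] F [-0.   0.1 -1.2] T [ 0.03 -0.03  0.03] [-0.511  0.156  1.581 -0.004  1.39  -2.037] 1.002
{'uv': [321.5, 199.7], 'p': 0.85} [ 0.59528284 -0.21706247  0.24      ]
```

View pics/w22.png

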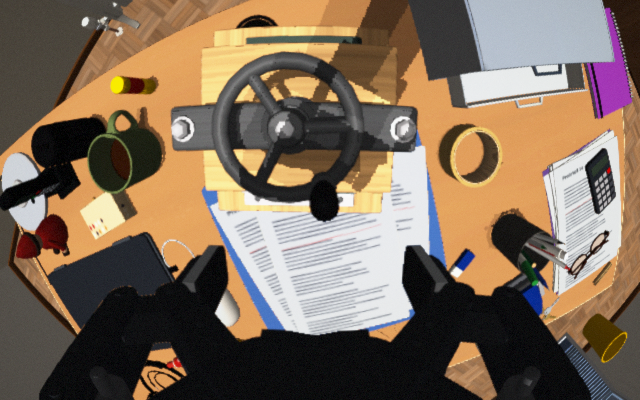

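Emit:
jog_arm(targets="-3 3 -12 0 0 0 1;-1 1 -18 0 0 0 1;0 0 -18 0 0 0 1;0 0 -18 0 0 0 1;0 0 -14 0 0 0 1;0 0 -5 0 0 0 1;0 0 -3 0 0 0 0.3;0 0 0 0 0 0 0")

```text
time: 21.85
eef_pos: [0.5924, -0.2123, 0.229]
tcp_rot: [0.02, 1.0, -0.007, 0.009]
contact_force: [0.0, -0.7, -0.9]
opening: 0.748
```

```bash
python3 st.py wrist:w23.png
```

```text
21.85 [ 0.5924 -0.2123  0.229 ] press 0.045 0.0394 yawx 177.74 zax [ 0.018 -0.014 -1.   ] F [ 0.  -0.7 -0.9] T [-0.02  0.07 -0.02] [-0.504  0.178  1.71  -0.004  1.231 -2.034] 0.748
```

View pics/w23.png

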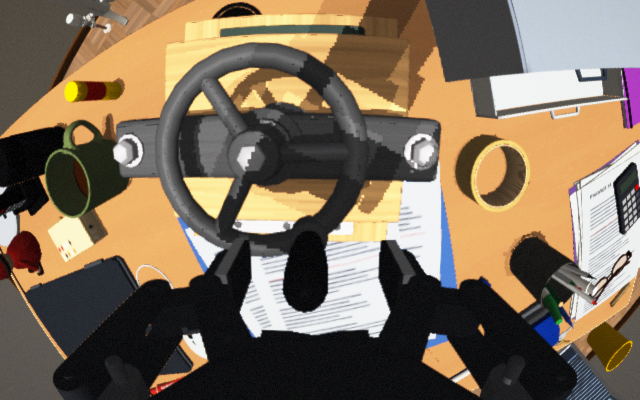

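Handle between pads at (305,270), slightly right finger-side offset; shift a little and close.

Emit:
jog_arm(targets="3 -3 -6 0 0 0 -0.2;1 -1 -2 0 0 0 -0.4;0 0 0 0 0 0 -1;0 0 0 0 0 0 -1;0 0 0 0 0 0 -1;0 0 0 0 0 0 -1", force=60)

```text
time: 22.4
eef_pos: [0.5983, -0.2168, 0.225]
tcp_rot: [0.02, 1.0, -0.007, 0.012]
contact_force: [-0.4, -0.5, -0.3]
opening: 0.225
```

```bash
python3 arc.py .5442 -.2453 6 3
```

```text
t 22.4 phi 27.8 w mod 2.593 [np.float64(15.16), np.float64(21.44), np.float64(27.73)] r 0.0612 z 0.225 Ft 0.2 Fr -0.6 Fz -0.3 zax [ 0.023 -0.014 -1.   ] j6 -2.04 open 0.225
[[3, -6], [2, -6], [1, -6]]
circle [ 0.5442 -0.245 ] 0.0579
```

Emit:
jog_arm(targets="2 -5 0 0 0 0 -1")

```text
time: 22.48
eef_pos: [0.5994, -0.2189, 0.2249]
tcp_rot: [0.02, 1.0, -0.003, 0.01]
contact_force: [-4.0, 12.2, 2.5]
opening: 0.225
```

```bash
python3 arc.py .5442 -.2453 6 3
```

```text
t 22.48 phi 25.6 w mod 2.631 [np.float64(15.2), np.float64(21.48), np.float64(27.76)] r 0.0612 z 0.2249 Ft -12.7 Fr 1.7 Fz 2.5 zax [ 0.02  -0.007 -1.   ] j6 -2.04 open 0.225
[[2, -6], [2, -6], [1, -6]]
circle [ 0.5444 -0.245 ] 0.058
```

Emit:
jog_arm(targets="3 -8 0 0 0 0 -1")

```text
time: 22.57
eef_pos: [0.6011, -0.2225, 0.2249]
tcp_rot: [0.02, 1.0, 0.002, 0.007]
contact_force: [-7.9, 15.6, 5.0]
opening: 0.226
```

```bash
python3 arc.py .5442 -.2453 6 3
```

```text
t 22.57 phi 21.9 w mod 2.696 [np.float64(15.26), np.float64(21.55), np.float64(27.83)] r 0.0614 z 0.2249 Ft -17.4 Fr -1.5 Fz 5.0 zax [ 0.014  0.004 -1.   ] j6 -2.05 open 0.226
[[2, -6], [1, -6], [1, -6]]
circle [ 0.5445 -0.245 ] 0.058
```

Emit:
jog_arm(targets="3 -10 0 -0.3 0 0 -1;3 -12 0 -0.3 0 0 -1;2 -14 0 -0.3 0 0 -1", force=90)

```text
time: 22.82
eef_pos: [0.6048, -0.2349, 0.2248]
tcp_rot: [0.017, 1.0, 0.021, -0.004]
contact_force: [-9.5, 36.3, -0.7]
opening: 0.218
```

```bash
python3 arc.py .5442 -.2453 6 3
```

```text
t 22.82 phi 9.7 w mod 2.908 [np.float64(15.47), np.float64(21.76), np.float64(28.04)] r 0.0614 z 0.2248 Ft -37.4 Fr -3.2 Fz -0.7 zax [-0.008  0.041 -0.999] j6 -2.09 open 0.218
[[1, -6], [0, -6], [-1, -6]]
circle [ 0.5447 -0.2451] 0.0581
```

Release while still pushing, without drawing the wheel back.

Emit:
jog_arm(targets="1 -12 0 0 0 0 0.5;0 -6 0 0 0 0 1;0 -2 0 0 0 0 1;0 0 0 0 0 0 1")

```text
time: 23.15
eef_pos: [0.6044, -0.2324, 0.2182]
tcp_rot: [0.013, 0.999, 0.044, -0.012]
contact_force: [0.7, -1.0, -0.3]
opening: 0.78
```

```bash
python3 arc.py .5442 -.2453 6 3; python3 st.py wrist:w24.png;python3 - <<'E'
from h import *
p=read_camera("wrist")
for x in mark_of("handle_grip",p)[:1]: print(x,fonz(p,x["uv"],.24))
E
```

```text
t 23.15 phi 12.0 w mod 2.867 [np.float64(15.43), np.float64(21.72), np.float64(28.0)] r 0.0616 z 0.2182 Ft 1.1 Fr 0.5 Fz -0.3 zax [-0.024  0.088 -0.996] j6 -2.11 open 0.78
[[1, -6], [0, -6], [0, -6]]
circle [ 0.5449 -0.2452] 0.0582
23.15 [ 0.6044 -0.2324  0.2182] press 0.0584 0.0201 yawx 178.61 zax [-0.024  0.088 -0.996] F [ 0.7 -1.  -0.3] T [-0.04 -0.05  0.03] [-0.548  0.268  1.626  0.065  1.315 -2.112] 0.78
{'uv': [353.9, 254.3], 'p': 0.58} [ 0.59628213 -0.21642708  0.24      ]
```

View pics/w24.png

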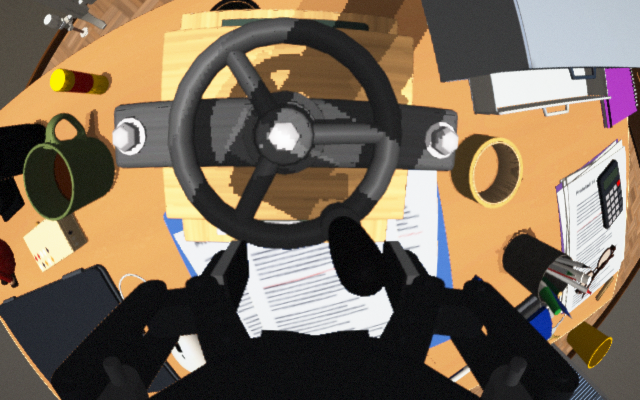

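Emit:
jog_arm(targets="-3 8 3 0 0 0 1;-3 7 8 0 0 0 1;0 0 18 -0.7 0 0 1;0 0 20 -0.7 0 0 1;0 0 20 -0.7 0 0 1;0 0 20 -0.7 0 0 1;-15 12 5 -0.7 0 0 1;-20 15 0 -0.7 0 0 1;-20 15 0 0 0 0 1;-20 15 0 0 0 0 1")

```text
time: 24.13
eef_pos: [0.5237, -0.1653, 0.3384]
tcp_rot: [0.017, 1.0, -0.006, 0.001]
contact_force: [0.7, -0.5, -0.3]
opening: 1.002
```

Emit:
jog_arm(targets="-20 15 0 0 0 0 1;-20 12 0 0 0 0 1;-20 10 0 0 0 0 1;-10 5 0 0 0 0 1;0 0 0 0 0 0 1")

```text
time: 24.55
eef_pos: [0.4484, -0.1195, 0.3533]
tcp_rot: [0.017, 1.0, -0.012, 0.011]
contact_force: [0.3, -1.0, 0.7]
opening: 1.001
```

```bash
python3 st.py
python3 - <<'E'
from h import *
ps={n:read_camera(n) for n in("wrist","top","scene")}
cv2.imwrite("pics/w25.png",ps["wrist"]["pixels"]);cv2.imwrite("pics/t25.png",ps["top"]["pixels"]);crop(ps["scene"],220,130,150,150,4,"s25.png")
crop(ps["top"],195,165,140,130,5,"t25z.png")
C=np.array([.5442,-.2453])
for n,p in ps.items():
  for x in mark_of("handle_grip",p)[:1]:
    P=(fonz if n=="wrist" else onz)(p,x["uv"],.240);d=P[:2]-C
    print(n,x,P.round(4),"r",np.hypot(*d).round(4),"w",((np.pi-.064-np.arctan2(d[1],d[0]))%(2*np.pi)+8*np.pi).round(3))
E
```

```text
24.55 [ 0.4484 -0.1195  0.3533] press -0.1048 0.1223 yawx 178.06 zax [ 0.021 -0.025 -0.999] F [ 0.3 -1.   0.7] T [-0.02  0.03 -0.01] [-0.473 -0.282  1.927 -0.013  1.466 -2.008] 1.001
wrist {'uv': [233.8, 322.8], 'p': 0.88} [ 0.5943 -0.2144  0.24  ] r 0.0589 w 27.659
top {'uv': [257.4, 161.3], 'p': 0.74} [ 0.5999 -0.2189  0.24  ] r 0.0616 w 27.768
scene {'uv': [303.8, 141.8], 'p': 0.71} [ 0.5966 -0.2251  0.24  ] r 0.0562 w 27.843
```

View pics/t25z.png

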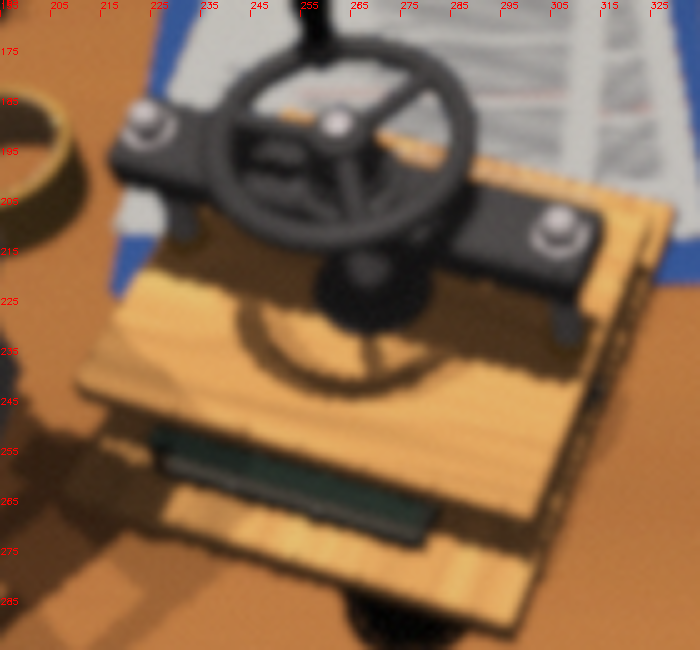

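View pics/s25.png

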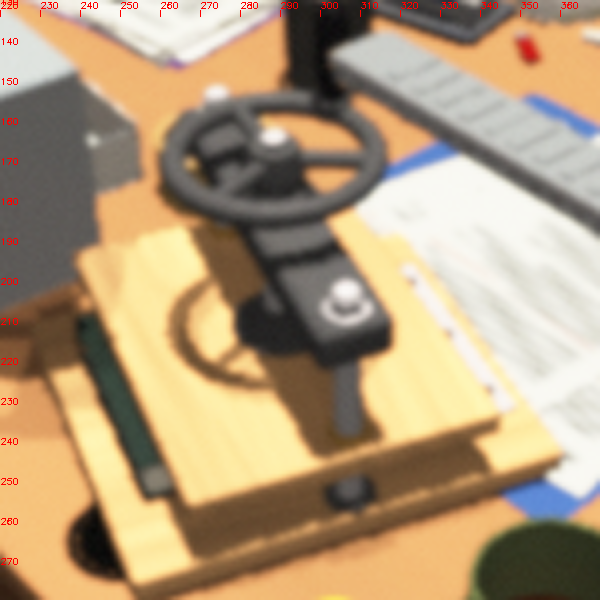

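View pics/w25.png

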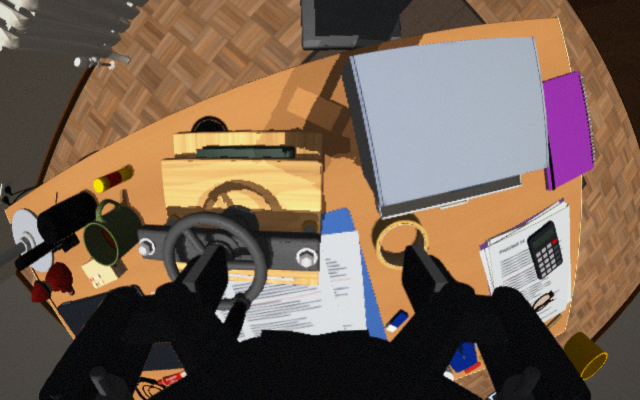

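```bash
python3 -c "
from plant import *
print(sign_off())"
```

```text
the job is handed in; nothing more can be done
None
```

The book is against the back stop, the platen bears on it with the wheel tight, and the gripper has let go and stands clear. I handed the job in at about 25 s.

- **Book:** I pushed it in by its near end with the open fingers until the force jumped to about 29 N, which I took as the head end reaching the stop. The wrist picture then put its near end about 112 mm in front of the screw's axis; home is 113 mm. Its edges differed from the bed's by 0.2 to 0.8°, which is about what my readings can resolve. The stop itself was hidden under the platen.
- **Wheel:** I gripped the handle and wound it clockwise from about 18.15 rad. Resistance rose near 27.7 rad, and I tightened to about 37 N at the handle, reading roughly 28.0 rad.
- **Spring-back:** When I let go, the wheel sprang back to about 27.7 rad. I gripped it again: it resisted straight away with about 13 N, against about 7 N turning freely. I retightened to about 37 N and opened the fingers while still pushing, and it settled at the same place.
- **Last check:** The three cameras put the wheel at 27.66, 27.77 and 27.84 rad, so they disagree slightly, but all are past the 27.6 rad contact point. The mug and the glue stick were still standing.

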